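# Set out the viewing display

### The arm

A 7-joint arm with a two-finger parallel gripper is mounted at the origin on the work surface; the furniture and walls round the work are solid. World frame = base frame: x ahead of the robot, y to its left, z up, the work surface at z = 0. Lengths are in mm, angles in degrees, forces in N, time in s.
With the tool pointing down it reaches from about 350 to 900 mm from the base axis. Payload 7.2 kg.
Tool frame: the origin (TCP) lies between the finger pads; the fingertips stand 14 mm ahead of it and the grasp point (between the pads) lies 5 mm behind it; z points along the fingers, y is the line along which they close (so a half turn about z gives the same grasp; the last joint's range is limited). The gripper opens to 88 mm and grips with 3 to 60 N. Pads are 20 mm wide; open, the fingers measure 115 mm over their backs; the gripper's body (75 mm by 178 mm) begins 61 mm behind the grasp point.
Start: joints at [-68.996, 23.554, -0.728, 91.456, 0.321, 64.991, -4.71], TCP at [263.277, 566.845, 236.653] pointing down, gripper open.
Joint ranges: [-169.25, 169.25], [-16.82, 113.86], [-84.01, 82.57], [7.8, 145.47], [-59.2, 239.2], [7.22, 106.19], [-163.78, 163.78]. Speed limits (degrees/s): [136.94, 136.94, 172.46, 172.46, 180, 180, 180].

### API

Orientations are given as [roll, pitch, yaw] about the fixed x, y, z axes, in that order (R = Rz(yaw) Ry(pitch) Rx(roll)).
In Python, from plant import get_state, vision, robot gives the robot as it stands. The module is installed in compiled form; this text tells all that it offers.
- The arm moves only by the tool move_arm, never from a script. Its argument "plan" is a list of rows, each an object of numbers: "x", "y", "z": the shift along the tool's x, y, z each as a share of 0.1 m, from -1 to 1; "wx", "wy", "wz": the turn, a rotation vector about the tool's x, y, z each as a share of 180 degrees, from -1 to 1. A call has 1 to 10 rows; each row shifts and turns the commanded pose from where the row before left it, along the tool's axes as they then stand; what a row does not reach is not made up. A row lasts 1/12 s, in which the tool goes at most 41.7 mm and 7.16 degrees, less where a joint would pass 70% of its speed; a pose out of reach is approached as far as the arm can. A call with a number of a shift or a turn outside -1 to 1 is refused whole. A call with a gripper value outside its range is refused whole. "gripper" is the opening, from -1 (shut) to 1 (fully open), set as the call begins (left out, the last holds). The fingers move at their own pace and stop on an object; the grip force is fixed at half the most. Time passes only in rows, so rows that do not move let the fingers close. It gives the time, the measured TCP pose, the force, the opening and the grip force at its end, in the units of the state.
- get_state(): the state, without advancing time (a new reading comes with each control period).
- vision.capture(name): name is "scene" or "top" or "wrist"; returns a dict with "pixels" (384x512x3 uint8, red, green, blue), "K" (3x3 intrinsics, pixels), "rvec" (rotation vector, rad) and "tvec" (3), from world to camera coordinates, as OpenCV has them. Camera axes: x right, y down, z forward; pixel columns grow to the right and rows downward; lengths in mm; the calibration is good to about 2 mm. The wrist camera is an equidistant fisheye: a pixel r from the principal point sees the ray r / f radians off the axis. A picture is of the moment at which its call begins. There is no depth.
- robot.close_job(): hands the job in; it is judged then, once.
The state is a dict: "time_s": time; "q": joint angles; "dq": joint speeds; "joint_efforts": joint torques, N m; "ee_pos": TCP position; "ee_rot": TCP orientation; "ft_force": force on the tool from outside, world axes, zero at the start; "wrist_torque": the same for the moment, N m; "finger_gap": finger opening in mm; "gripper_force": force on a finger pad.
Only numpy, scipy, OpenCV 4.12 (cv2) and the standard library are available. Lean on these libraries where they do the work, as an engineer would, in place of code of your own. Each camera call takes 0.05 s, during which the arm holds its last target. There are 200 camera calls.

### The job

Set the sale pieces out for viewing: put each of the four pieces, upright, on the display board whose cream inlay has the shape of that piece's foot or outline, centred on the inlay and lined up with it; the spoon is simply laid flat along its bar-shaped inlay. Leave the little basket and the glass cup where they stand.

Things in the scene. Friction and masses are not known exactly. Their poses are not given: they have to be found in the camera images.
- bird_foot (a point): Small grey metal bird (55 mm tall, loose, 0.12 kg) on a square plinth 46 x 46 mm, 10 mm high; belongs on the square inlay, any quarter turn. This point: centre of the plinth's underside, axes along its sides, z up. The bird stands centred above it, 22 mm wide along x, 75 mm long along y, 10 to 48 mm up: grip it from above across x, fingertips just above the plinth.
- jar: Small clear glass salt jar with a cream stopper, round, 44 mm in diameter, 66 mm tall, loose, about 0.09 kg; it belongs on the round inlay, any way round. Origin: centre of its underside, z up. Grip it round the glass, 25 to 40 mm up.
- letter_rack: Dark cast-metal letter rack, 55 (x) x 78 (y) x 68 mm tall, loose, about 0.19 kg: a flat foot and two pierced leaf-shaped walls, 9 mm thick, standing along its long (y) sides; belongs on the oblong inlay, long side along long side, either way round. Origin: centre of underside, z up. Grip from above across both walls (56 mm, along x), about 45 mm up.
- spoon: Spoon, orange-brown bone handle, metal bowl, lying flat, 136 long (x) x 30 x 11 mm, loose, 35 g; belongs along the bar-shaped inlay, either way round. Origin: centre of underside, z up; bowl at +x. Handle 10 mm wide, 6 mm thick, x = -64 to +25 mm: grip it across y at the origin, tips 2 to 3 mm above its support. Best set out first: the gripper comes down low beside taller pieces.
- square_stand: A low dark-green display board fixed to the table, 90 x 90 mm and 12 mm high, with a small brass stud near each corner and a cream inlay flush in its top: a square 56 x 56 mm. Origin: underside, under the centre of the inlay; z up. Its axes run along the square's sides. It is for the bird.
- round_stand: A low dark-green display board fixed to the table, 90 x 90 mm and 12 mm high, with a small brass stud near each corner and a cream inlay flush in its top: a disc 56 mm in diameter. Origin: underside, under the centre of the inlay; z up. It is for the salt jar.
- oblong_stand: A low dark-green display board fixed to the table, 94 (x) x 116 (y) mm and 12 mm high, with a small brass stud near each corner and a cream inlay flush in its top: an oblong 66 mm (x) by 88 mm (y). Origin: underside, under the centre of the inlay; z up. It is for the letter rack.
- bar_stand: A low dark-green display board fixed to the table, 160 (x) x 66 (y) mm and 12 mm high, with a small brass stud near each corner and a cream inlay flush in its top: a round-ended bar 148 mm (x) by 38 mm (y). Origin: underside, under the centre of the inlay; z up. It is for the spoon.
- basket: Bystander: miniature plated basket with a bail, 51 mm across, 60 mm tall, loose, beyond the display boards. Origin: centre of its underside. Leave it where it is.
- cup: Bystander: small clear cut-glass cup, 45 mm across, 26 mm tall, loose, on the robot's side of the pieces, to the left. Origin: centre of its underside. Leave it where it is.
There are look-alikes about, which are no part of the job. Leave any red look-alike of the part that bears bird_foot alone.

How it is judged:
By the outcome, as a careful person would: the job done as asked, in the order asked, and still so for the second after the job is handed in, with the robot touching nothing.
It also fails if it takes over 115 s, if anything falls off the work surface, if the arm or the gripper's body presses on something with over 40 N, if the wrist force passes 120 N, or if a joint passes its speed limit or range.

## Working session

There is one attempt and no reset: what is moved stays moved. The work goes in short steps, Python scripts to look and compute and a tool call to move; the robot and the scene stay as the last step left them, time stands still between calls to the robot, and variables do not carry over. Pictures are saved under pics/ and viewed, at most 14 in all, crops included, and the job is handed in when it is done.

Besides the shell and the picture viewer there is one more tool, called after "Request:" by a JSON object that holds its "op" and its "data", one argument or row to a line. move_arm: Moves the arm, as the interface text tells. Shift numbers are shares of 0.1 m and turn numbers shares of 180 degrees, none past 1 either way. Its arguments: {"type":"object","properties":{"plan":{"type":"array","items":{"type":"object","properties":{"x":{"type":"number"},"y":{"type":"number"},"z":{"type":"number"},"wx":{"type":"number"},"wy":{"type":"number"},"wz":{"type":"number"}}}},"gripper":{"type":"number"}},"required":["plan"]}

```bash
mkdir -p pics; cat > h.py <<'E'
import numpy as np, cv2
from plant import get_state, vision, robot
def cap(n,save=None):
    c=vision.capture(n)
    c['R']=cv2.Rodrigues(np.array(c['rvec'],float))[0]; c['t']=np.array(c['tvec'],float).ravel(); c['K']=np.array(c['K'],float)
    if save: cv2.imwrite('pics/'+save,c['pixels'][:,:,::-1])
    return c
def ray(c,u,v,z,fish=False):
    K=c['K']; a=(u-K[0,2])/K[0,0]; b=(v-K[1,2])/K[1,1]
    d=np.array([a,b,1.])
    if fish:
        r=np.hypot(a,b)+1e-12; d=np.array([a/r*np.sin(r),b/r*np.sin(r),np.cos(r)])
    o=-c['R'].T@c['t']; d=c['R'].T@d
    return o+d*(z-o[2])/d[2]
E
python3 - <<'E'
from h import *
import pickle
cs={}
for n in('scene','top','wrist'):
    c=cap(n,n+'0.png'); cs[n]=c; print(n,c['K'].tolist(),(-c['R'].T@c['t']).round(),c['R'].round(2).tolist())
pickle.dump(cs,open('c0.pkl','wb'))
a=np.hstack([cs['scene']['pixels'],cs['top']['pixels']])
s=get_state();print({k:s[k] for k in('time_s','ee_pos','ee_rot','finger_gap')})
E
```

```text
scene [[396.14966659106324, 0.0, 248.99736326927655], [0.0, 396.14966659106324, 191.64435117968412], [0.0, 0.0, 1.0]] [-123. -391.  655.] [[0.5, -0.87, -0.01], [-0.54, -0.31, -0.78], [0.68, 0.39, -0.62]]
top [[435.2254081181782, 0.0, 247.94358608623276], [0.0, 435.2254081181782, 183.81579143577596], [0.0, 0.0, 1.0]] [ 399.  -23. 1165.] [[0.0, -1.0, -0.0], [-0.99, -0.0, -0.15], [0.15, 0.01, -0.99]]
wrist [[297.3186396354542, 0.0, 256.8451481489084], [0.0, 297.3186396354542, 193.9273993943523], [0.0, 0.0, 1.0]] [201. 595. 383.] [[0.42, 0.91, -0.0], [0.88, -0.41, 0.25], [0.23, -0.1, -0.97]]
{'time_s': 0.15, 'ee_pos': array([263.1647885 , 566.52164987, 236.03315527]), 'ee_rot': array([-1.79934122e+02,  6.40919447e-03,  1.55086752e+02]), 'finger_gap': 87.92297947798647}
```

View pics/top0.png

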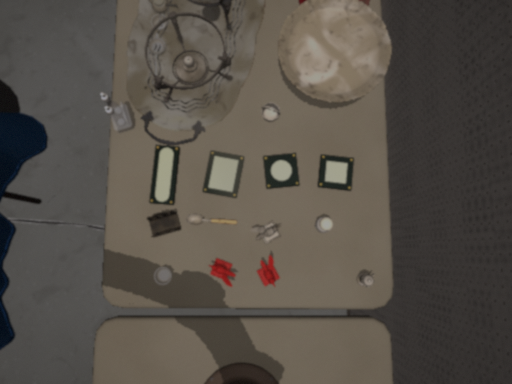

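View pics/scene0.png

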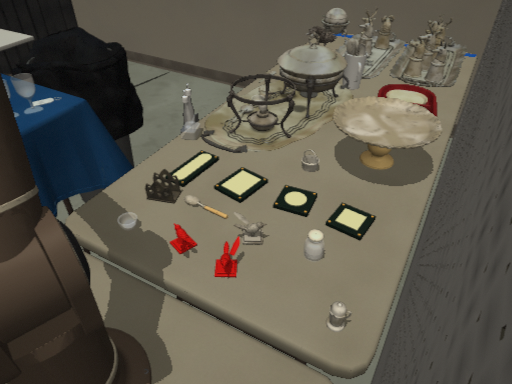

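The top view shows, left to right: 
- **Boards:** bar (165,174), oblong (223,174), round (281,170), square (336,172).
- **Pieces:** rack (165,222), spoon (212,219), grey bird (267,232), jar (324,224).
- **Leave alone:** cup (163,274), basket (270,113), red birds (222,271) and (268,271), and a handled shaker (366,278).

Candidates in the scene view: for the bird, grey (250,232) against the red ones at (183,240) and (227,260). For the jar, clear with a cream stopper (315,244) against the handled shaker (338,316). The grey bird and the stoppered jar fit the description. I'll confirm both in a crop.

```bash
python3 - <<'E'
from h import *
import pickle
cs=pickle.load(open('c0.pkl','rb'))
s=cs['scene']['pixels'][150:340,110:370,::-1]
cv2.imwrite('pics/crop_s.png',cv2.resize(s,None,fx=3,fy=3,interpolation=cv2.INTER_CUBIC))
c=cs['top']; p=c['pixels']; h=cv2.cvtColor(p,cv2.COLOR_RGB2HSV)
print('pix',{k:p[k[1],k[0]].tolist() for k in[(165,174),(223,174),(281,170),(336,172),(324,222),(225,221),(165,222),(240,240)]})
for n,x0,x1 in(('bar',145,185),('obl',200,248),('rnd',262,302),('sq',316,358)):
    g=p[:,:,1].astype(int); m=np.zeros(g.shape,np.uint8); m[140:210,x0:x1]=(g[140:210,x0:x1]>140)*255
    k=max(cv2.findContours(m,0,2)[0],key=cv2.contourArea).reshape(-1,2)
    w=np.array([ray(c,u,v,12)[:2] for u,v in k],np.float32)
    print(n,cv2.minAreaRect(w), len(k))
E
```

```text
pix {(165, 174): [161, 161, 137], (223, 174): [154, 153, 135], (281, 170): [163, 162, 144], (336, 172): [160, 160, 140], (324, 222): [161, 161, 150], (225, 221): [151, 130, 92], (165, 222): [48, 44, 39], (240, 240): [114, 103, 89]}
bar ((598.0635375976562, 209.5059814453125), (33.869178771972656, 142.83413696289062), 85.77953338623047) 36
obl ((599.4278564453125, 50.64837646484375), (61.031192779541016, 83.50991821289062), 79.3854751586914) 42
rnd ((609.9024658203125, -105.49279022216797), (48.450531005859375, 49.295467376708984), 89.81605529785156) 24
sq ((605.74072265625, -252.5503387451172), (52.00944900512695, 51.98039627075195), 83.74579620361328) 19
```

View pics/crop_s.png

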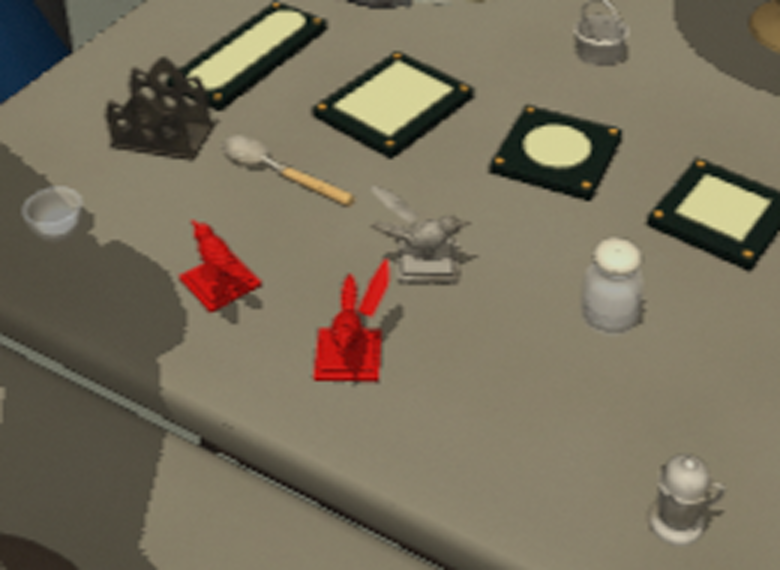

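The crop shows the grey bird at (430,245) on its square plinth, apart from the red ones. The jar at (612,285) has a cream stopper and no handle. The shaker at (685,500) has a handle and is not the jar. Next I'll survey with the wrist camera.

```bash
cat >> h.py <<'E'
def rows(tgt,n=None,start=None):
    """tgt x,y,z,yaw (tool straight down, any tilt left alone); prints rows for move_arm"""
    s=get_state(); p=np.array(s['ee_pos']) if start is None else np.array(start[:3],float)
    yaw=s['ee_rot'][2] if start is None else start[3]
    d=np.array(tgt[:3],float)-p; dy=(tgt[3]-yaw+180)%360-180
    if n is None: n=max(1,int(np.ceil(max(np.linalg.norm(d)/35,abs(dy)/6.5))))
    out=[]
    for i in range(n):
        a=np.radians(yaw+dy*i/n); dd=d/n
        out.append((round((dd[0]*np.cos(a)+dd[1]*np.sin(a))/100,4),round((dd[0]*np.sin(a)-dd[1]*np.cos(a))/100,4),round(-dd[2]/100,4)))
    print('n',n,'wz',round(-dy/n/180,5)); print(out)
def st():
    s=get_state(); print(round(s['time_s'],2),np.round(s['ee_pos'],1),np.round(s['ee_rot'],2),'q',np.round(s['q'],0),'gap',round(s['finger_gap'],1),'F',np.round(s['ft_force'],1))
E
python3 - <<'E'
from h import *
rows((540,150,240,90))
E
```

```text
n 15 wz 0.02411
[(np.float64(-0.2844), np.float64(-0.1741), np.float64(-0.0026)), (np.float64(-0.2967), np.float64(-0.1521), np.float64(-0.0026)), (np.float64(-0.3074), np.float64(-0.1292), np.float64(-0.0026)), (np.float64(-0.3163), np.float64(-0.1056), np.float64(-0.0026)), (np.float64(-0.3233), np.float64(-0.0813), np.float64(-0.0026)), (np.float64(-0.3286), np.float64(-0.0566), np.float64(-0.0026)), (np.float64(-0.3319), np.float64(-0.0316), np.float64(-0.0026)), (np.float64(-0.3334), np.float64(-0.0064), np.float64(-0.0026)), (np.float64(-0.3329), np.float64(0.0188), np.float64(-0.0026)), (np.float64(-0.3305), np.float64(0.044), np.float64(-0.0026)), (np.float64(-0.3262), np.float64(0.0688), np.float64(-0.0026)), (np.float64(-0.3201), np.float64(0.0933), np.float64(-0.0026)), (np.float64(-0.3121), np.float64(0.1173), np.float64(-0.0026)), (np.float64(-0.3023), np.float64(0.1405), np.float64(-0.0026)), (np.float64(-0.2908), np.float64(0.163), np.float64(-0.0026))]
```

Request:
{"op": "move_arm", "data": {
  "plan": [
    {"x": -0.28,"y": -0.17,"wz": 0.024},
    {"x": -0.3,"y": -0.15,"wz": 0.024},
    {"x": -0.31,"y": -0.13,"wz": 0.024},
    {"x": -0.32,"y": -0.11,"wz": 0.024},
    {"x": -0.32,"y": -0.08,"wz": 0.024},
    {"x": -0.33,"y": -0.06,"wz": 0.024},
    {"x": -0.33,"y": -0.03,"wz": 0.024},
    {"x": -0.33,"wz": 0.024},
    {"x": -0.33,"y": 0.02,"wz": 0.024},
    {"x": -0.33,"y": 0.04,"wz": 0.024}
  ],
  "gripper": 1
}}

```text
invalid input at $.plan[0]: expected keys x, y, z, wx, wy, wz
```

Request:
{"op": "move_arm", "data": {
  "plan": [
    {"x": -0.33,"y": 0.07,"wz": 0.024},
    {"x": -0.32,"y": 0.09,"wz": 0.024},
    {"x": -0.31,"y": 0.12,"wz": 0.024},
    {"x": -0.3,"y": 0.14,"wz": 0.024},
    {"x": -0.29,"y": 0.16,"wz": 0.024},
    {}
  ]
}}

```text
invalid input at $.plan[0]: expected keys x, y, z, wx, wy, wz
```

```bash
python3 - <<'E'
from h import *
import pickle
st(); c=cap('wrist','w1.png'); pickle.dump(c,open('w1.pkl','wb'))
st(); rows((540,-120,240,90))
E
```

```text
0.15 [263.2 566.5 236. ] [-1.7993e+02  1.0000e-02  1.5509e+02] q [-69.  24.  -1.  91.   0.  65.  -5.] gap 87.9 F [ 0.3 -0.2 -0.1]
0.2 [263.2 566.6 236.1] [-1.7994e+02  1.0000e-02  1.5509e+02] q [-69.  24.  -1.  91.   0.  65.  -5.] gap 87.9 F [ 0.5 -0.2  0. ]
n 22 wz 0.01644
[(np.float64(-0.2456), np.float64(-0.23), np.float64(-0.0018)), (np.float64(-0.2571), np.float64(-0.217), np.float64(-0.0018)), (np.float64(-0.268), np.float64(-0.2035), np.float64(-0.0018)), (np.float64(-0.2781), np.float64(-0.1894), np.float64(-0.0018)), (np.float64(-0.2875), np.float64(-0.1748), np.float64(-0.0018)), (np.float64(-0.2962), np.float64(-0.1597), np.float64(-0.0018)), (np.float64(-0.304), np.float64(-0.1442), np.float64(-0.0018)), (np.float64(-0.3111), np.float64(-0.1283), np.float64(-0.0018)), (np.float64(-0.3173), np.float64(-0.1121), np.float64(-0.0018)), (np.float64(-0.3226), np.float64(-0.0956), np.float64(-0.0018)), (np.float64(-0.3271), np.float64(-0.0788), np.float64(-0.0018)), (np.float64(-0.3308), np.float64(-0.0618), np.float64(-0.0018)), (np.float64(-0.3335), np.float64(-0.0447), np.float64(-0.0018)), (np.float64(-0.3354), np.float64(-0.0274), np.float64(-0.0018)), (np.float64(-0.3363), np.float64(-0.01), np.float64(-0.0018)), (np.float64(-0.3364), np.float64(0.0073), np.float64(-0.0018)), (np.float64(-0.3356), np.float64(0.0247), np.float64(-0.0018)), (np.float64(-0.3339), np.float64(0.042), np.float64(-0.0018)), (np.float64(-0.3312), np.float64(0.0592), np.float64(-0.0018)), (np.float64(-0.3277), np.float64(0.0762), np.float64(-0.0018)), (np.float64(-0.3234), np.float64(0.093), np.float64(-0.0018)), (np.float64(-0.3182), np.float64(0.1095), np.float64(-0.0018))]
```

View pics/w1.png

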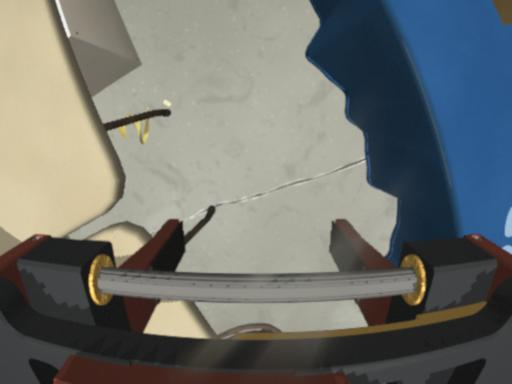

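This wrist picture is still at the start pose. It shows that the visible ground lies on the tool's +x side (image up), and the fingers fill the rows below about 240. So I'll survey from (540,15,290) at yaw 90, and every row must carry all six keys.

```bash
sed -i 's/out.append((\(.*\)))$/out.append(tuple(float(v) for v in (\1)))/' h.py; python3 - <<'E'
from h import *
rows((540,15,290,90),20)
E
```

```text
n 20 wz 0.01808
[(-0.2417, -0.1918, -0.0269), (-0.2522, -0.1778, -0.0269), (-0.2619, -0.1632, -0.0269), (-0.2707, -0.1481, -0.0269), (-0.2787, -0.1324, -0.0269), (-0.2858, -0.1164, -0.0269), (-0.2919, -0.1, -0.0269), (-0.2971, -0.0833, -0.0269), (-0.3014, -0.0663, -0.0269), (-0.3046, -0.0491, -0.0269), (-0.3069, -0.0317, -0.0269), (-0.3082, -0.0142, -0.0269), (-0.3085, 0.0033, -0.0269), (-0.3079, 0.0208, -0.0269), (-0.3062, 0.0383, -0.0269), (-0.3035, 0.0556, -0.0269), (-0.2999, 0.0727, -0.0269), (-0.2953, 0.0896, -0.0269), (-0.2897, 0.1063, -0.0269), (-0.2832, 0.1225, -0.0269)]
```

Request:
{"op": "move_arm", "data": {
  "plan": [
    {"x": -0.24,"y": -0.19,"z": -0.027,"wx": 0,"wy": 0,"wz": 0.018},
    {"x": -0.25,"y": -0.18,"z": -0.027,"wx": 0,"wy": 0,"wz": 0.018},
    {"x": -0.26,"y": -0.16,"z": -0.027,"wx": 0,"wy": 0,"wz": 0.018},
    {"x": -0.27,"y": -0.15,"z": -0.027,"wx": 0,"wy": 0,"wz": 0.018},
    {"x": -0.28,"y": -0.13,"z": -0.027,"wx": 0,"wy": 0,"wz": 0.018},
    {"x": -0.29,"y": -0.12,"z": -0.027,"wx": 0,"wy": 0,"wz": 0.018},
    {"x": -0.29,"y": -0.1,"z": -0.027,"wx": 0,"wy": 0,"wz": 0.018},
    {"x": -0.3,"y": -0.08,"z": -0.027,"wx": 0,"wy": 0,"wz": 0.018},
    {"x": -0.3,"y": -0.07,"z": -0.027,"wx": 0,"wy": 0,"wz": 0.018},
    {"x": -0.3,"y": -0.05,"z": -0.027,"wx": 0,"wy": 0,"wz": 0.018}
  ],
  "gripper": 1
}}

```text
time_s: 1.03
ee_pos: [401.8, 290.0, 263.8]
ee_rot: [180.0, -0.0, 122.5]
ft_force: [0.2, 0.7, -0.3]
finger_gap: 88.0
gripper_force: 0.0
```

Request:
{"op": "move_arm", "data": {
  "plan": [
    {"x": -0.31,"y": -0.03,"z": -0.027,"wx": 0,"wy": 0,"wz": 0.018},
    {"x": -0.31,"y": -0.01,"z": -0.027,"wx": 0,"wy": 0,"wz": 0.018},
    {"x": -0.31,"y": 0,"z": -0.027,"wx": 0,"wy": 0,"wz": 0.018},
    {"x": -0.31,"y": 0.02,"z": -0.027,"wx": 0,"wy": 0,"wz": 0.018},
    {"x": -0.31,"y": 0.04,"z": -0.027,"wx": 0,"wy": 0,"wz": 0.018},
    {"x": -0.3,"y": 0.06,"z": -0.027,"wx": 0,"wy": 0,"wz": 0.018},
    {"x": -0.3,"y": 0.07,"z": -0.027,"wx": 0,"wy": 0,"wz": 0.018},
    {"x": -0.3,"y": 0.09,"z": -0.027,"wx": 0,"wy": 0,"wz": 0.018},
    {"x": -0.29,"y": 0.11,"z": -0.027,"wx": 0,"wy": 0,"wz": 0.018},
    {"x": -0.28,"y": 0.12,"z": -0.027,"wx": 0,"wy": 0,"wz": 0.018}
  ]
}}

```text
time_s: 1.87
ee_pos: [542.3, 14.1, 290.8]
ee_rot: [180.0, -0.0, 90.1]
ft_force: [0.1, 0.2, 0.2]
finger_gap: 87.6
gripper_force: 0.0
```

Request:
{"op": "move_arm", "data": {
  "plan": [
    {"x": 0,"y": 0,"z": 0,"wx": 0,"wy": 0,"wz": 0},
    {"x": 0,"y": 0,"z": 0,"wx": 0,"wy": 0,"wz": 0},
    {"x": 0,"y": 0,"z": 0,"wx": 0,"wy": 0,"wz": 0}
  ]
}}

```text
time_s: 2.12
ee_pos: [541.5, 16.2, 290.3]
ee_rot: [-179.9, -0.0, 90.3]
ft_force: [0.1, 0.6, -0.6]
finger_gap: 88.0
gripper_force: 0.0
```

```bash
python3 - <<'E'
from h import *
import pickle
st(); c=cap('wrist','w1.png'); pickle.dump(c,open('w1.pkl','wb')); pickle.dump(cap('top','t1.png'),open('t1.pkl','wb'))
st(); rows((540,-300,290,90))
E
```

```text
2.12 [541.5  16.2 290.3] [-1.7995e+02 -2.0000e-02  9.0340e+01] q [-30.  13.  28. 100.  -7.  68.   1.] gap 88.0 F [ 0.1  0.6 -0.6]
2.22 [541.4  17.  290.4] [-1.7996e+02 -3.0000e-02  9.0430e+01] q [-30.  13.  28. 100.  -7.  68.   1.] gap 87.8 F [-0.2  0.3 -1. ]
n 10 wz 0.00024
[(-0.317, -0.0038, 0.0004), (-0.317, -0.0036, 0.0004), (-0.317, -0.0033, 0.0004), (-0.317, -0.0031, 0.0004), (-0.317, -0.0028, 0.0004), (-0.317, -0.0026, 0.0004), (-0.317, -0.0024, 0.0004), (-0.317, -0.0021, 0.0004), (-0.317, -0.0019, 0.0004), (-0.317, -0.0016, 0.0004)]
```

View pics/w1.png

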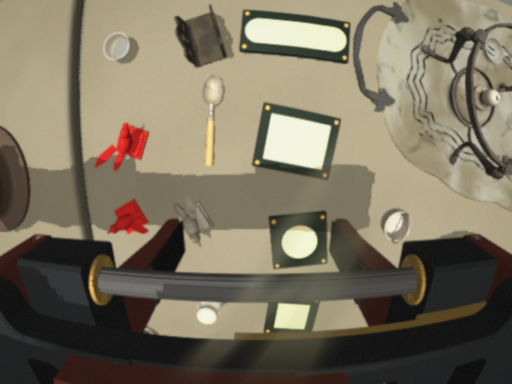

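The wrist view shows the bar board (295,35), oblong (297,142), spoon (210,120, bowl up), rack (203,38), bird (195,220), and round board (298,240). I'll measure these, then take the right-hand survey.

Request:
{"op": "move_arm", "data": {
  "plan": [
    {"x": -0.32,"y": 0,"z": 0,"wx": 0,"wy": 0,"wz": 0},
    {"x": -0.32,"y": 0,"z": 0,"wx": 0,"wy": 0,"wz": 0},
    {"x": -0.32,"y": 0,"z": 0,"wx": 0,"wy": 0,"wz": 0},
    {"x": -0.32,"y": 0,"z": 0,"wx": 0,"wy": 0,"wz": 0},
    {"x": -0.32,"y": 0,"z": 0,"wx": 0,"wy": 0,"wz": 0},
    {"x": -0.32,"y": 0,"z": 0,"wx": 0,"wy": 0,"wz": 0},
    {"x": -0.32,"y": 0,"z": 0,"wx": 0,"wy": 0,"wz": 0},
    {"x": -0.32,"y": 0,"z": 0,"wx": 0,"wy": 0,"wz": 0},
    {"x": -0.32,"y": 0,"z": 0,"wx": 0,"wy": 0,"wz": 0},
    {"x": -0.32,"y": 0,"z": 0,"wx": 0,"wy": 0,"wz": 0}
  ]
}}

```text
time_s: 3.05
ee_pos: [543.9, -304.2, 290.5]
ee_rot: [180.0, -0.1, 90.5]
ft_force: [0.4, -0.0, -0.1]
finger_gap: 88.0
gripper_force: 0.0
```

Request:
{"op": "move_arm", "data": {
  "plan": [
    {"x": 0,"y": 0,"z": 0,"wx": 0,"wy": 0,"wz": 0},
    {"x": 0,"y": 0,"z": 0,"wx": 0,"wy": 0,"wz": 0},
    {"x": 0,"y": 0,"z": 0,"wx": 0,"wy": 0,"wz": 0},
    {"x": 0,"y": 0,"z": 0,"wx": 0,"wy": 0,"wz": 0}
  ]
}}

```text
time_s: 3.38
ee_pos: [544.2, -302.1, 290.4]
ee_rot: [-180.0, -0.1, 90.5]
ft_force: [-0.8, 0.0, -0.5]
finger_gap: 87.9
gripper_force: 0.0
```

```bash
cat >> h.py <<'E'
def blob(c,roi,f,z,fish):
    x0,y0,x1,y1=roi; p=c['pixels'][y0:y1,x0:x1].astype(int)
    m=f(p[...,0],p[...,1],p[...,2]).astype(np.uint8)
    k=max(cv2.findContours(m,0,1)[0],key=cv2.contourArea); mm=cv2.drawContours(np.zeros_like(m),[k],-1,1,-1)
    v,u=np.nonzero(mm); w=np.array([ray(c,a+x0,b+y0,z,fish)[:2] for a,b in zip(u,v)],np.float32)
    return w
def rect(w):
    (cx,cy),(a,b),t=cv2.minAreaRect(w)
    if a<b: a,b=b,a; t+=90
    return 'c',round(cx,1),round(cy,1),'size',round(a),round(b),'long-axis deg',round((t+90)%180-90,1),'mean',w.mean(0).round(1).tolist()
E
python3 - <<'E'
from h import *
import pickle
st(); c2=cap('wrist','w2.png'); pickle.dump(c2,open('w2.pkl','wb'))
c=pickle.load(open('w1.pkl','rb')); t=pickle.load(open('c0.pkl','rb'))['top']
cr=lambda r,g,b:(g>195); ct=lambda r,g,b:(g>138)
print('pix',[c['pixels'][y,x].tolist() for x,y in((295,35),(297,142),(210,140),(212,90),(230,120),(270,35))])
for n,r in(('bar',(235,5,352,65)),('obl',(252,100,342,180))): 
  print(n,'W',rect(blob(c,r,cr,12,True)))
print('spoonW',rect(blob(c,(195,70,230,170),lambda r,g,b:r-b>60,3,True)))
for n,r in(('bar',(145,140,185,210)),('obl',(200,145,248,200)),('rnd',(262,150,302,190)),('sq',(316,150,358,195))): 
  print(n,'T',rect(blob(t,r,ct,12,False)))
E
```

```text
3.38 [ 544.2 -302.1  290.4] [-1.800e+02 -8.000e-02  9.046e+01] q [ -0.  23.  35.  89. -14.  72.  38.] gap 87.9 F [-0.8  0.  -0.5]
pix [[241, 243, 214], [243, 245, 223], [242, 227, 152], [231, 220, 185], [185, 173, 142], [241, 243, 218]]
bar W ('c', 595.5, 212.7, 'size', 146, 38, 'long-axis deg', -4.2, 'mean', [594.7999877929688, 212.5])
obl W ('c', 597.9, 53.7, 'size', 88, 66, 'long-axis deg', -10.0, 'mean', [597.2999877929688, 54.099998474121094])
spoonW ('c', 470.1, 50.6, 'size', 70, 12, 'long-axis deg', 88.8, 'mean', [470.1000061035156, 50.0])
bar T ('c', 598.1, 209.4, 'size', 143, 34, 'long-axis deg', -4.2, 'mean', [597.2000122070312, 209.5])
obl T ('c', 599.7, 50.5, 'size', 84, 62, 'long-axis deg', -10.2, 'mean', [599.4000244140625, 50.79999923706055])
rnd T ('c', 609.9, -105.5, 'size', 49, 48, 'long-axis deg', -0.2, 'mean', [609.9000244140625, -105.5])
sq T ('c', 605.9, -252.5, 'size', 52, 52, 'long-axis deg', 83.3, 'mean', [605.7999877929688, -252.5])
```

View pics/w2.png

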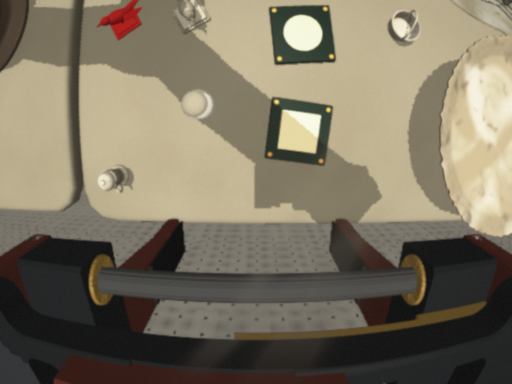

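This view shows the square board (300,131), round board (302,33), jar (197,104), bird (192,12), shaker (112,179) and basket (404,25). The wrist and top cameras differ by about (2.5,-3) mm. I'll resolve the bias with a second wrist yaw while carrying the spoon. Spoon first: find both its ends.

```bash
python3 - <<'E'
from h import *
import pickle
c=pickle.load(open('w1.pkl','rb')); c2=pickle.load(open('w2.pkl','rb')); t=pickle.load(open('c0.pkl','rb'))['top']
cr=lambda r,g,b:(g>195)
# spoon: difference from table hue/brightness, in wrist
p=c['pixels'].astype(int); 
f=lambda r,g,b:(r-b>60)|(abs(r-185)+abs(g-173)+abs(b-142)>45)
w=blob(c,(195,68,228,172),f,3,True); print('spoon full W',rect(w))
for a in(0,1): print(w[:,a].min().round(1),w[:,a].max().round(1))
for nm,roi,k in(('handle T',(180,205,245,235),lambda r,g,b:(r-b>40)),):
    w=blob(t,roi,k,3,False); print(nm,rect(w),w[:,1].min(),w[:,1].max())
print('sq W',rect(blob(c2,(270,100,330,165),lambda r,g,b:(r-b<70)&(g>140),12,True)))
print('rnd W',rect(blob(c2,(275,10,330,60),cr,12,True)), 'rnd in w1',rect(blob(c,(272,215,325,262),cr,12,True)))
print([ (round(float(x),0)) for x in ray(t,163,274,10)[:2]], 'basket',ray(t,270,113,20)[:2].round(), 'rack',ray(t,165,222,30)[:2].round(),'bird',ray(t,267,232,25)[:2].round(),'jar',ray(t,324,224,60)[:2].round())
cv2.imwrite('pics/spoonbird.png',cv2.resize(c['pixels'][60:250,150:260,::-1],None,fx=3,fy=3,interpolation=cv2.INTER_CUBIC))
E
```

```text
spoon full W ('c', 476.6, 80.9, 'size', 132, 19, 'long-axis deg', 81.3, 'mean', [473.8999938964844, 66.0])
463.4 492.6
15.6 145.9
handle T ('c', 472.7, 48.0, 'size', 67, 11, 'long-axis deg', -89.7, 'mean', [472.70001220703125, 47.70000076293945]) 14.596283 81.34813
sq W ('c', 604.0, -249.0, 'size', 57, 57, 'long-axis deg', 83.9, 'mean', [603.5999755859375, -248.8000030517578])
rnd W ('c', 607.8, -102.4, 'size', 55, 54, 'long-axis deg', 89.9, 'mean', [607.5, -102.5999984741211]) rnd in w1 ('c', 608.0, -104.0, 'size', 55, 48, 'long-axis deg', -0.3, 'mean', [607.7000122070312, -102.69999694824219])
[334.0, 203.0] basket [766. -76.] rack [468. 199.] bird [443. -67.] jar [ 463. -210.]
```

View pics/spoonbird.png

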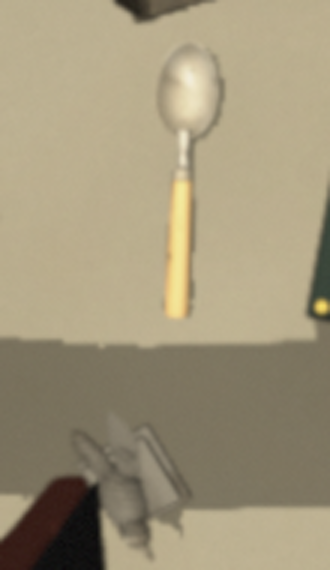

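The crop shows the spoon with its handle end at (177,317) and bowl tip at (190,43), i.e. image (209,166) and (213,74). The bird is in the lower part, on its plinth.

```bash
python3 - <<'E'
from h import *
import pickle
c=pickle.load(open('w1.pkl','rb'))
a=ray(c,209.,165.7,3,True);b=ray(c,213.3,74.3,6,True);print(a,b,np.linalg.norm((b-a)[:2]),np.degrees(np.arctan2(*(b-a)[1::-1])))
rows((472,80,60,89),12)
E
```

```text
[469.48161478  16.09471913   3.        ] [477.16656776 151.30254298   6.        ] 135.42604672741584 86.74691804303917
n 12 wz 0.00068
[(0.319, -0.0576, 0.1921), (0.3189, -0.0583, 0.1921), (0.3187, -0.059, 0.1921), (0.3186, -0.0597, 0.1921), (0.3185, -0.0603, 0.1921), (0.3184, -0.061, 0.1921), (0.3182, -0.0617, 0.1921), (0.3181, -0.0624, 0.1921), (0.318, -0.063, 0.1921), (0.3178, -0.0637, 0.1921), (0.3177, -0.0644, 0.1921), (0.3176, -0.0651, 0.1921)]
```

Request:
{"op": "move_arm", "data": {
  "plan": [
    {"x": 0.32,"y": -0.058,"z": 0.15,"wx": 0,"wy": 0,"wz": 0.002},
    {"x": 0.32,"y": -0.058,"z": 0.15,"wx": 0,"wy": 0,"wz": 0.002},
    {"x": 0.32,"y": -0.058,"z": 0.15,"wx": 0,"wy": 0,"wz": 0.002},
    {"x": 0.32,"y": -0.058,"z": 0.15,"wx": 0,"wy": 0,"wz": 0.002},
    {"x": 0.32,"y": -0.058,"z": 0.15,"wx": 0,"wy": 0,"wz": 0.002},
    {"x": 0.32,"y": -0.058,"z": 0.15,"wx": 0,"wy": 0,"wz": 0.002},
    {"x": 0.32,"y": -0.058,"z": 0.15,"wx": 0,"wy": 0,"wz": 0.002},
    {"x": 0.32,"y": -0.058,"z": 0.15,"wx": 0,"wy": 0,"wz": 0.002},
    {"x": 0.32,"y": -0.058,"z": 0.15,"wx": 0,"wy": 0,"wz": 0.002},
    {"x": 0.32,"y": -0.058,"z": 0.15,"wx": 0,"wy": 0,"wz": 0.002}
  ]
}}

```text
time_s: 4.27
ee_pos: [492.3, 19.8, 140.5]
ee_rot: [180.0, -0.1, 86.8]
ft_force: [0.1, 0.4, 0.0]
finger_gap: 87.8
gripper_force: 0.0
```

Request:
{"op": "move_arm", "data": {
  "plan": [
    {"x": 0.32,"y": -0.06,"z": 0.2,"wx": 0,"wy": 0,"wz": 0},
    {"x": 0.32,"y": -0.06,"z": 0.2,"wx": 0,"wy": 0,"wz": 0},
    {"x": 0,"y": 0,"z": 0.2,"wx": 0,"wy": 0,"wz": 0},
    {"x": 0,"y": 0,"z": 0.2,"wx": 0,"wy": 0,"wz": 0},
    {"x": 0,"y": 0,"z": 0,"wx": 0,"wy": 0,"wz": 0},
    {"x": 0,"y": 0,"z": 0,"wx": 0,"wy": 0,"wz": 0},
    {"x": 0,"y": 0,"z": 0,"wx": 0,"wy": 0,"wz": 0},
    {"x": 0,"y": 0,"z": 0,"wx": 0,"wy": 0,"wz": 0},
    {"x": 0,"y": 0,"z": 0,"wx": 0,"wy": 0,"wz": 0}
  ],
  "gripper": 0
}}

```text
time_s: 5.02
ee_pos: [485.5, 81.4, 61.8]
ee_rot: [179.9, -0.1, 86.7]
ft_force: [-0.2, -0.5, 0.0]
finger_gap: 44.2
gripper_force: 0.0
```

```bash
python3 - <<'E'
from h import *
st(); rows((474.3,82.1,17,87),4)
c=cap('wrist','w3.png')
E
```

```text
5.02 [485.5  81.4  61.8] [ 1.7989e+02 -6.0000e-02  8.6660e+01] q [-34.  26.  24. 120. -17.  37.  -2.] gap 44.2 F [-0.2 -0.5  0. ]
n 4 wz -0.00047
[(0.0002, -0.028, 0.1121), (0.0003, -0.028, 0.1121), (0.0003, -0.028, 0.1121), (0.0003, -0.028, 0.1121)]
```

View pics/w3.png

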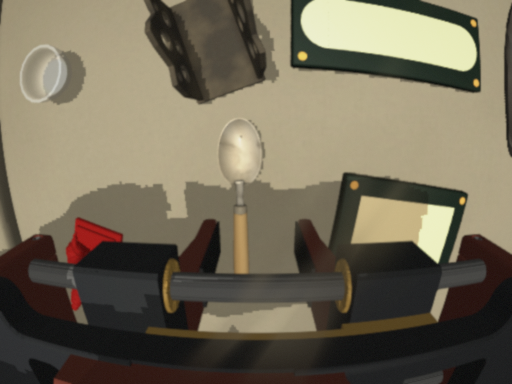

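The spoon lies vertical in the image (240,150–270) between the fingers, so the yaw is right. I'll shift -11 mm in x and go down.

Request:
{"op": "move_arm", "data": {
  "plan": [
    {"x": 0,"y": -0.028,"z": 0.11,"wx": 0,"wy": 0,"wz": 0},
    {"x": 0,"y": -0.028,"z": 0.11,"wx": 0,"wy": 0,"wz": 0},
    {"x": 0,"y": -0.028,"z": 0.11,"wx": 0,"wy": 0,"wz": 0},
    {"x": 0,"y": -0.028,"z": 0.11,"wx": 0,"wy": 0,"wz": 0},
    {"x": 0,"y": 0,"z": 0,"wx": 0,"wy": 0,"wz": 0},
    {"x": 0,"y": 0,"z": 0,"wx": 0,"wy": 0,"wz": 0},
    {"x": 0,"y": 0,"z": 0,"wx": 0,"wy": 0,"wz": 0}
  ]
}}

```text
time_s: 5.65
ee_pos: [474.2, 82.0, 17.4]
ee_rot: [179.9, -0.0, 86.7]
ft_force: [0.3, 0.2, 0.8]
finger_gap: 43.8
gripper_force: 0.0
```

```bash
python3 - <<'E'
from h import *
st()
E
```

```text
5.65 [474.2  82.   17.4] [ 1.7994e+02 -2.0000e-02  8.6670e+01] q [-32.  30.  21. 123. -20.  31.   1.] gap 43.8 F [0.3 0.2 0.8]
```

Request:
{"op": "move_arm", "data": {
  "plan": [
    {"x": 0,"y": 0,"z": 0.01,"wx": 0,"wy": 0,"wz": 0},
    {"x": 0,"y": 0,"z": 0,"wx": 0,"wy": 0,"wz": 0},
    {"x": 0,"y": 0,"z": 0,"wx": 0,"wy": 0,"wz": 0},
    {"x": 0,"y": 0,"z": 0,"wx": 0,"wy": 0,"wz": 0},
    {"x": 0,"y": 0,"z": 0,"wx": 0,"wy": 0,"wz": 0},
    {"x": 0,"y": 0,"z": 0,"wx": 0,"wy": 0,"wz": 0},
    {"x": 0,"y": 0,"z": 0,"wx": 0,"wy": 0,"wz": 0},
    {"x": 0,"y": 0,"z": 0,"wx": 0,"wy": 0,"wz": 0}
  ],
  "gripper": -1
}}

```text
time_s: 6.32
ee_pos: [473.6, 82.1, 15.7]
ee_rot: [180.0, -0.0, 86.7]
ft_force: [-0.8, -0.0, 3.2]
finger_gap: 10.2
gripper_force: 30.0
```

Request:
{"op": "move_arm", "data": {
  "plan": [
    {"x": 0,"y": 0,"z": -0.1,"wx": 0,"wy": 0,"wz": 0},
    {"x": 0,"y": 0,"z": -0.2,"wx": 0,"wy": 0,"wz": 0},
    {"x": 0,"y": 0,"z": -0.3,"wx": 0,"wy": 0,"wz": 0},
    {"x": 0,"y": 0,"z": -0.3,"wx": 0,"wy": 0,"wz": 0},
    {"x": 0,"y": 0,"z": -0.3,"wx": 0,"wy": 0,"wz": 0},
    {"x": 0,"y": 0,"z": -0.3,"wx": 0,"wy": 0,"wz": 0},
    {"x": 0,"y": 0,"z": 0,"wx": 0,"wy": 0,"wz": 0},
    {"x": 0,"y": 0,"z": 0,"wx": 0,"wy": 0,"wz": 0}
  ]
}}

```text
time_s: 6.98
ee_pos: [474.3, 82.4, 167.5]
ee_rot: [179.8, -0.1, 86.7]
ft_force: [-0.2, 0.2, -1.3]
finger_gap: 10.0
gripper_force: 30.0
```

```bash
python3 - <<'E'
from h import *
st(); rows((480,200,190,-4.2),15)
E
```

```text
6.98 [474.3  82.4 167.5] [ 1.7981e+02 -1.3000e-01  8.6700e+01] q [-40.  15.  30. 117. -10.  50.  -9.] gap 10.0 F [-0.2  0.2 -1.3]
n 15 wz 0.03367
[(0.0785, -0.0007, -0.015), (0.078, -0.009, -0.015), (0.0766, -0.0172, -0.015), (0.0744, -0.0252, -0.015), (0.0713, -0.0329, -0.015), (0.0674, -0.0402, -0.015), (0.0628, -0.0471, -0.015), (0.0575, -0.0535, -0.015), (0.0515, -0.0593, -0.015), (0.045, -0.0644, -0.015), (0.0379, -0.0688, -0.015), (0.0304, -0.0724, -0.015), (0.0226, -0.0752, -0.015), (0.0146, -0.0772, -0.015), (0.0063, -0.0783, -0.015)]
```

Request:
{"op": "move_arm", "data": {
  "plan": [
    {"x": 0,"y": 0,"z": 0,"wx": 0,"wy": 0,"wz": 0.0375},
    {"x": 0,"y": 0,"z": 0,"wx": 0,"wy": 0,"wz": 0.0375},
    {"x": 0,"y": 0,"z": 0,"wx": 0,"wy": 0,"wz": 0.0375},
    {"x": 0,"y": 0,"z": 0,"wx": 0,"wy": 0,"wz": 0.0375},
    {"x": 0,"y": 0,"z": 0,"wx": 0,"wy": 0,"wz": 0.0375},
    {"x": 0,"y": 0,"z": 0,"wx": 0,"wy": 0,"wz": 0.0375},
    {"x": 0,"y": 0,"z": 0,"wx": 0,"wy": 0,"wz": 0.0375},
    {"x": 0,"y": 0,"z": 0,"wx": 0,"wy": 0,"wz": 0.0375},
    {"x": 0,"y": 0,"z": 0,"wx": 0,"wy": 0,"wz": 0.0375},
    {"x": 0,"y": 0,"z": 0,"wx": 0,"wy": 0,"wz": 0.0375}
  ]
}}

```text
time_s: 7.82
ee_pos: [472.5, 81.7, 164.5]
ee_rot: [180.0, 0.1, 18.8]
ft_force: [1.3, -0.7, 0.2]
finger_gap: 10.2
gripper_force: 30.0
```

Request:
{"op": "move_arm", "data": {
  "plan": [
    {"x": 0,"y": 0,"z": 0,"wx": 0,"wy": 0,"wz": 0.0325},
    {"x": 0,"y": 0,"z": 0,"wx": 0,"wy": 0,"wz": 0.0325},
    {"x": 0,"y": 0,"z": 0,"wx": 0,"wy": 0,"wz": 0.0325},
    {"x": 0,"y": 0,"z": 0,"wx": 0,"wy": 0,"wz": 0.0325},
    {"x": 0,"y": 0,"z": 0,"wx": 0,"wy": 0,"wz": 0},
    {"x": 0,"y": 0,"z": 0,"wx": 0,"wy": 0,"wz": 0},
    {"x": 0,"y": 0,"z": 0,"wx": 0,"wy": 0,"wz": 0},
    {"x": 0,"y": 0,"z": 0,"wx": 0,"wy": 0,"wz": 0}
  ]
}}

```text
time_s: 8.48
ee_pos: [473.3, 81.9, 165.3]
ee_rot: [180.0, 0.0, -4.1]
ft_force: [1.0, 0.6, -0.0]
finger_gap: 9.9
gripper_force: 30.0
```

```bash
python3 - <<'E'
from h import *
import pickle
st(); c=cap('wrist','w4.png'); pickle.dump(c,open('w4.pkl','wb')); st()
E
```

```text
8.48 [473.3  81.9 165.3] [ 1.7998e+02  3.0000e-02 -4.0800e+00] q [-56.  19.  50. 118. -18.  51. -90.] gap 9.9 F [ 1.   0.6 -0. ]
8.53 [473.3  81.9 165.4] [ 1.7999e+02  2.0000e-02 -4.1100e+00] q [-56.  19.  50. 118. -18.  51. -90.] gap 10.0 F [-0.4 -1.4 -0.7]
```

View pics/w4.png

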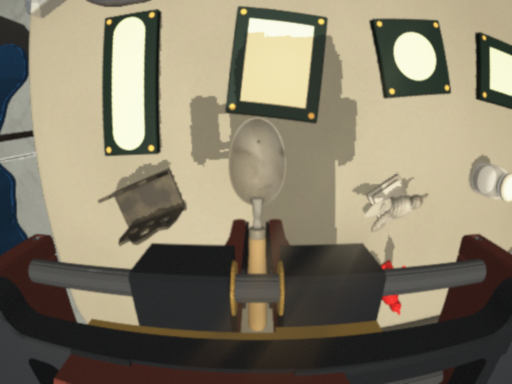

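The spoon is held straight (257,120–330). Both the bar (131,83) and oblong (276,65) inlays are in view at the new yaw.

```bash
python3 - <<'E'
from h import *
import pickle
c=pickle.load(open('w4.pkl','rb'))
cr=lambda r,g,b:(g>195)
B=blob(c,(100,5,162,158),cr,12,True); print('bar',rect(B))
print('rnd',rect(blob(c,(385,20,445,95),cr,12,True)))
print('obl',rect(blob(c,(228,5,328,120),lambda r,g,b:(g>155)&(r-b<70)&(r>170),12,True)))
print('tip',ray(c,257,119,165.4-14+2,True))
E
```

```text
bar ('c', 596.0, 212.2, 'size', 147, 38, 'long-axis deg', -4.1, 'mean', [594.5999755859375, 211.89999389648438])
rnd ('c', 608.0, -101.9, 'size', 55, 54, 'long-axis deg', -6.3, 'mean', [607.7000122070312, -101.0])
obl ('c', 598.2, 53.3, 'size', 88, 66, 'long-axis deg', -10.2, 'mean', [597.4000244140625, 53.599998474121094])
tip [540.55181035  77.53243264 153.4       ]
```

The wrist views at yaw 90 and yaw -4 agree to 0.5 mm, so I'll trust the wrist values: bar (595.7,212.3, -4.1°), oblong (598,53.4, -10.1°), round (607.9,-102.2), square (604,-249, 84°).

Request:
{"op": "move_arm", "data": {
  "plan": [
    {"x": 0.14,"y": -0.1735,"z": 0.1,"wx": 0,"wy": 0,"wz": 0},
    {"x": 0.14,"y": -0.1735,"z": 0.1,"wx": 0,"wy": 0,"wz": 0},
    {"x": 0.14,"y": -0.1735,"z": 0.1,"wx": 0,"wy": 0,"wz": 0},
    {"x": 0.14,"y": -0.1735,"z": 0.14,"wx": 0,"wy": 0,"wz": 0},
    {"x": 0.14,"y": -0.1735,"z": 0.14,"wx": 0,"wy": 0,"wz": 0},
    {"x": 0.14,"y": -0.1735,"z": 0.14,"wx": 0,"wy": 0,"wz": 0},
    {"x": 0.14,"y": -0.1735,"z": 0.14,"wx": 0,"wy": 0,"wz": 0},
    {"x": 0.14,"y": -0.1735,"z": 0.14,"wx": 0,"wy": 0,"wz": 0},
    {"x": 0,"y": 0,"z": 0,"wx": 0,"wy": 0,"wz": 0},
    {"x": 0,"y": 0,"z": 0,"wx": 0,"wy": 0,"wz": 0}
  ]
}}

```text
time_s: 9.37
ee_pos: [595.1, 212.5, 64.3]
ee_rot: [179.9, 0.1, -4.1]
ft_force: [-0.2, -0.4, -0.7]
finger_gap: 10.1
gripper_force: 30.0
```

Request:
{"op": "move_arm", "data": {
  "plan": [
    {"x": 0,"y": 0,"z": 0,"wx": 0,"wy": 0,"wz": 0},
    {"x": 0,"y": 0,"z": 0,"wx": 0,"wy": 0,"wz": 0},
    {"x": 0,"y": 0,"z": 0,"wx": 0,"wy": 0,"wz": 0}
  ]
}}

```text
time_s: 9.62
ee_pos: [595.4, 211.4, 66.6]
ee_rot: [-180.0, -0.0, -4.3]
ft_force: [-0.2, -0.2, -0.4]
finger_gap: 9.8
gripper_force: 30.0
```

```bash
python3 - <<'E'
from h import *
st(); rows((595.2,212.3,28.3,-4.1),5)
E
```

```text
9.62 [595.4 211.4  66.6] [-1.7996e+02 -4.0000e-02 -4.2600e+00] q [-51.  40.  39. 101. -32.  50. -91.] gap 9.8 F [-0.2 -0.2 -0.4]
n 5 wz -0.00018
[(-0.0005, -0.0017, 0.0766), (-0.0005, -0.0017, 0.0766), (-0.0005, -0.0017, 0.0766), (-0.0005, -0.0017, 0.0766), (-0.0005, -0.0017, 0.0766)]
```

Request:
{"op": "move_arm", "data": {
  "plan": [
    {"x": 0,"y": -0.002,"z": 0.08,"wx": 0,"wy": 0,"wz": 0},
    {"x": 0,"y": -0.002,"z": 0.08,"wx": 0,"wy": 0,"wz": 0},
    {"x": 0,"y": -0.002,"z": 0.08,"wx": 0,"wy": 0,"wz": 0},
    {"x": 0,"y": -0.002,"z": 0.08,"wx": 0,"wy": 0,"wz": 0},
    {"x": 0,"y": 0,"z": 0.05,"wx": 0,"wy": 0,"wz": 0},
    {"x": 0,"y": 0,"z": 0,"wx": 0,"wy": 0,"wz": 0},
    {"x": 0,"y": 0,"z": 0,"wx": 0,"wy": 0,"wz": 0},
    {"x": 0,"y": 0,"z": 0,"wx": 0,"wy": 0,"wz": 0}
  ]
}}

```text
time_s: 10.28
ee_pos: [595.4, 212.9, 28.2]
ee_rot: [180.0, 0.0, -4.2]
ft_force: [-0.3, 0.3, 0.0]
finger_gap: 10.4
gripper_force: 30.0
```

```bash
python3 - <<'E'
from h import *
st()
E
```

```text
10.28 [595.4 212.9  28.2] [ 1.7998e+02  2.0000e-02 -4.2200e+00] q [-49.  43.  37. 102. -34.  47. -90.] gap 10.4 F [-0.3  0.3  0. ]
```

Request:
{"op": "move_arm", "data": {
  "plan": [
    {"x": 0,"y": 0,"z": 0,"wx": 0,"wy": 0,"wz": 0},
    {"x": 0,"y": 0,"z": 0,"wx": 0,"wy": 0,"wz": 0},
    {"x": 0,"y": 0,"z": 0,"wx": 0,"wy": 0,"wz": 0},
    {"x": 0,"y": 0,"z": 0,"wx": 0,"wy": 0,"wz": 0},
    {"x": 0,"y": 0,"z": -0.15,"wx": 0,"wy": 0,"wz": 0},
    {"x": 0,"y": 0,"z": -0.3,"wx": 0,"wy": 0,"wz": 0},
    {"x": 0,"y": 0,"z": -0.4,"wx": 0,"wy": 0,"wz": 0},
    {"x": 0,"y": 0,"z": -0.4,"wx": 0,"wy": 0,"wz": 0},
    {"x": 0,"y": 0,"z": -0.4,"wx": 0,"wy": 0,"wz": 0},
    {"x": 0,"y": 0,"z": -0.4,"wx": 0,"wy": 0,"wz": 0}
  ],
  "gripper": -0.1
}}

```text
time_s: 11.12
ee_pos: [595.2, 212.4, 236.9]
ee_rot: [-180.0, -0.0, -4.3]
ft_force: [1.4, 0.1, 0.3]
finger_gap: 39.7
gripper_force: 0.0
```

Request:
{"op": "move_arm", "data": {
  "plan": [
    {"x": -0.17,"y": 0.18,"z": 0,"wx": 0,"wy": 0,"wz": 0},
    {"x": -0.17,"y": 0.18,"z": 0,"wx": 0,"wy": 0,"wz": 0},
    {"x": -0.17,"y": 0.18,"z": 0,"wx": 0,"wy": 0,"wz": 0},
    {"x": -0.17,"y": 0.18,"z": 0,"wx": 0,"wy": 0,"wz": 0},
    {"x": -0.17,"y": 0.18,"z": 0,"wx": 0,"wy": 0,"wz": 0},
    {"x": 0,"y": 0,"z": 0,"wx": 0,"wy": 0,"wz": -0.037},
    {"x": 0,"y": 0,"z": 0,"wx": 0,"wy": 0,"wz": -0.037},
    {"x": 0,"y": 0,"z": 0,"wx": 0,"wy": 0,"wz": -0.037},
    {"x": 0,"y": 0,"z": 0,"wx": 0,"wy": 0,"wz": -0.037},
    {"x": 0,"y": 0,"z": 0,"wx": 0,"wy": 0,"wz": -0.037}
  ],
  "gripper": 1
}}

```text
time_s: 11.95
ee_pos: [504.1, 129.1, 234.8]
ee_rot: [-180.0, -0.1, 29.4]
ft_force: [0.1, 0.1, 0.2]
finger_gap: 87.8
gripper_force: 0.0
```

Request:
{"op": "move_arm", "data": {
  "plan": [
    {"x": 0,"y": 0,"z": 0,"wx": 0,"wy": 0,"wz": -0.038},
    {"x": 0,"y": 0,"z": 0,"wx": 0,"wy": 0,"wz": -0.038},
    {"x": 0,"y": 0,"z": 0,"wx": 0,"wy": 0,"wz": -0.038},
    {"x": 0,"y": 0,"z": 0,"wx": 0,"wy": 0,"wz": -0.038},
    {"x": 0,"y": 0,"z": 0,"wx": 0,"wy": 0,"wz": -0.038},
    {"x": 0,"y": 0,"z": 0,"wx": 0,"wy": 0,"wz": -0.038},
    {"x": 0,"y": 0,"z": 0,"wx": 0,"wy": 0,"wz": -0.038},
    {"x": 0,"y": 0,"z": 0,"wx": 0,"wy": 0,"wz": -0.038},
    {"x": 0,"y": 0,"z": 0,"wx": 0,"wy": 0,"wz": -0.038},
    {"x": 0,"y": 0,"z": 0,"wx": 0,"wy": 0,"wz": -0.038}
  ]
}}

```text
time_s: 12.78
ee_pos: [504.1, 129.0, 234.8]
ee_rot: [179.9, -0.0, 97.8]
ft_force: [0.9, 0.1, -0.9]
finger_gap: 87.7
gripper_force: 0.0
```

Request:
{"op": "move_arm", "data": {
  "plan": [
    {"x": 0,"y": 0,"z": 0,"wx": 0,"wy": 0,"wz": -0.038},
    {"x": 0,"y": 0,"z": 0,"wx": 0,"wy": 0,"wz": -0.038},
    {"x": 0,"y": 0,"z": 0,"wx": 0,"wy": 0,"wz": -0.038},
    {"x": 0,"y": 0,"z": 0,"wx": 0,"wy": 0,"wz": 0},
    {"x": 0,"y": 0,"z": 0,"wx": 0,"wy": 0,"wz": 0},
    {"x": 0,"y": 0,"z": 0,"wx": 0,"wy": 0,"wz": 0},
    {"x": 0,"y": 0,"z": 0,"wx": 0,"wy": 0,"wz": 0}
  ]
}}

```text
time_s: 13.37
ee_pos: [504.1, 129.4, 234.0]
ee_rot: [180.0, 0.0, 117.8]
ft_force: [-1.1, 0.1, 1.0]
finger_gap: 87.9
gripper_force: 0.0
```

```bash
python3 - <<'E'
from h import *
import pickle
st(); c=cap('wrist'); pickle.dump(c,open('w5.pkl','wb')); st()
cv2.imwrite('pics/w5.png',cv2.resize(c['pixels'][:260,:,::-1],None,fx=1.56,fy=1.56,interpolation=cv2.INTER_CUBIC))
E
```

```text
13.37 [504.1 129.4 234. ] [179.98   0.   117.84] q [-42.  14.  27. 108.  -7.  60.  16.] gap 87.9 F [-1.1  0.1  1. ]
13.42 [504.1 129.4 233.8] [179.99   0.   117.88] q [-42.  14.  27. 108.  -7.  60.  16.] gap 87.6 F [-0.3  0.2  0. ]
```

View pics/w5.png

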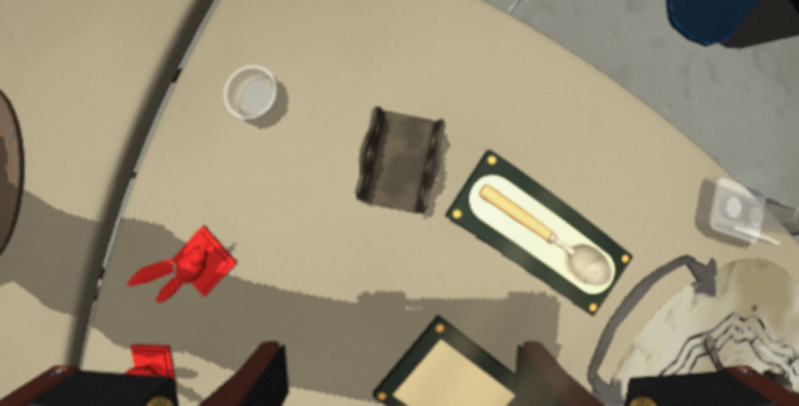

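The spoon lies along the bar inlay (545,235 in the crop). The rack is at (400,160), turned about 8° from the gripper.

```bash
python3 - <<'E'
from h import *
import pickle
c=pickle.load(open('w5.pkl','rb')); k=1/1.56
q=lambda u,v,z:ray(c,u*k,v*k,z,True)
a,b=q(481,190,15),q(613,284,15); print('spoon ends',a.round(1),b.round(1),'mid',((a+b)/2).round(1),np.linalg.norm(b-a),np.degrees(np.arctan2(*(b-a)[1::-1])))
print('handle',rect(blob(c,(295,105,400,190),lambda r,g,b:(r-b>65)&(r>120),16,True)))
m=lambda r,g,b:(r<110)&(g<105)
for z in (5,34): print('rack',z,rect(blob(c,(222,60,287,142),m,z,True)))
print('cam',(-c['R'].T@c['t']).round())
# foot end edges, inner wall-foot corners
for z,u,v in((4,383,112),(4,434,120),(4,367,203),(4,418,211)): print(q(u,v,z).round(1))
cv2.imwrite('pics/rack.png',cv2.resize(c['pixels'][60:145,215:300,::-1],None,fx=7,fy=7,interpolation=cv2.INTER_CUBIC))
E
```

```text
spoon ends [529.3 217.6  15. ] [671.4 207.8  15. ] mid [600.3 212.7  15. ] 142.44712959475254 -3.950642806690012
handle ('c', 562.6, 216.5, 'size', 69, 12, 'long-axis deg', -3.7, 'mean', [560.7999877929688, 216.5])
rack 5 ('c', 461.5, 208.3, 'size', 78, 65, 'long-axis deg', -73.5, 'mean', [461.6000061035156, 207.8000030517578])
rack 34 ('c', 462.3, 206.8, 'size', 72, 60, 'long-axis deg', -73.5, 'mean', [462.3999938964844, 206.39999389648438])
cam [472. 190. 381.]
[431.2 237.1   4. ]
[470.4 250.5   4. ]
[454.5 165.1   4. ]
[494.1 178.6   4. ]
```

View pics/rack.png

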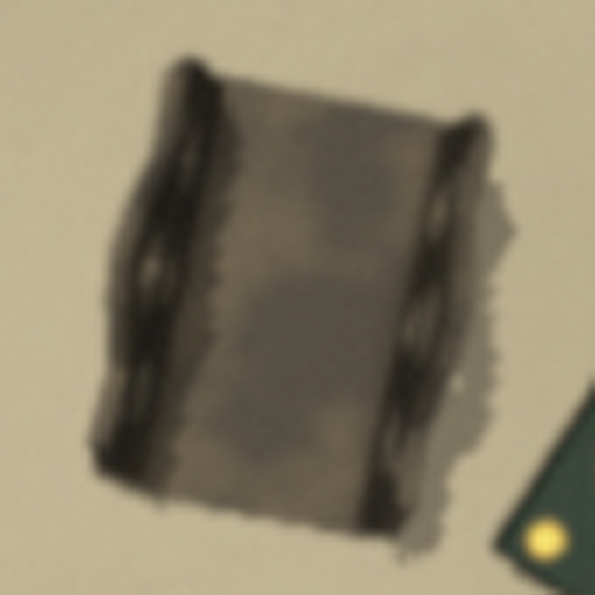

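The rack's corners project to centre (462.4,207.6) with its long axis at 108°. The 76 mm between its ends fits the 78 mm given.

```bash
python3 - <<'E'
from h import *
rows((462.4,207.6,110,108),6)
E
```

```text
n 6 wz 0.00915
[(0.1476, -0.0005, 0.2064), (0.1475, -0.0047, 0.2064), (0.1473, -0.009, 0.2064), (0.147, -0.0132, 0.2064), (0.1466, -0.0174, 0.2064), (0.146, -0.0216, 0.2064)]
```

Request:
{"op": "move_arm", "data": {
  "plan": [
    {"x": 0.147,"y": -0.001,"z": 0.206,"wx": 0,"wy": 0,"wz": 0.0092},
    {"x": 0.147,"y": -0.005,"z": 0.206,"wx": 0,"wy": 0,"wz": 0.0092},
    {"x": 0.147,"y": -0.009,"z": 0.206,"wx": 0,"wy": 0,"wz": 0.0092},
    {"x": 0.147,"y": -0.013,"z": 0.206,"wx": 0,"wy": 0,"wz": 0.0092},
    {"x": 0.147,"y": -0.017,"z": 0.206,"wx": 0,"wy": 0,"wz": 0.0092},
    {"x": 0.146,"y": -0.022,"z": 0.206,"wx": 0,"wy": 0,"wz": 0.0092},
    {"x": 0,"y": 0,"z": 0,"wx": 0,"wy": 0,"wz": 0},
    {"x": 0,"y": 0,"z": 0,"wx": 0,"wy": 0,"wz": 0},
    {"x": 0,"y": 0,"z": 0,"wx": 0,"wy": 0,"wz": 0},
    {"x": 0,"y": 0,"z": 0,"wx": 0,"wy": 0,"wz": 0}
  ]
}}

```text
time_s: 14.25
ee_pos: [463.6, 206.8, 111.4]
ee_rot: [179.9, -0.0, 108.0]
ft_force: [-0.1, -0.3, 0.2]
finger_gap: 88.0
gripper_force: 0.0
```

```bash
python3 - <<'E'
from h import *
st(); rows((462.4,207.6,40,108),5)
E
```

```text
14.25 [463.6 206.8 111.4] [ 1.7987e+02 -1.0000e-02  1.0801e+02] q [-49.  22.  24. 116. -13.  44.   1.] gap 88.0 F [-0.1 -0.3  0.2]
n 5 wz 1e-05
[(0.0023, -0.0018, 0.1428), (0.0023, -0.0018, 0.1428), (0.0023, -0.0018, 0.1428), (0.0023, -0.0018, 0.1428), (0.0023, -0.0018, 0.1428)]
```

Request:
{"op": "move_arm", "data": {
  "plan": [
    {"x": 0.002,"y": -0.002,"z": 0.14,"wx": 0,"wy": 0,"wz": 0},
    {"x": 0.002,"y": -0.002,"z": 0.14,"wx": 0,"wy": 0,"wz": 0},
    {"x": 0.002,"y": -0.002,"z": 0.14,"wx": 0,"wy": 0,"wz": 0},
    {"x": 0.002,"y": -0.002,"z": 0.14,"wx": 0,"wy": 0,"wz": 0},
    {"x": 0.002,"y": -0.002,"z": 0.14,"wx": 0,"wy": 0,"wz": 0},
    {"x": 0,"y": 0,"z": 0,"wx": 0,"wy": 0,"wz": 0},
    {"x": 0,"y": 0,"z": 0,"wx": 0,"wy": 0,"wz": 0},
    {"x": 0,"y": 0,"z": 0,"wx": 0,"wy": 0,"wz": 0}
  ]
}}

```text
time_s: 14.92
ee_pos: [462.0, 207.9, 41.3]
ee_rot: [179.9, -0.0, 108.0]
ft_force: [0.0, -0.6, 0.3]
finger_gap: 88.0
gripper_force: 0.0
```

Request:
{"op": "move_arm", "data": {
  "plan": [
    {"x": 0,"y": 0,"z": 0,"wx": 0,"wy": 0,"wz": 0},
    {"x": 0,"y": 0,"z": 0,"wx": 0,"wy": 0,"wz": 0},
    {"x": 0,"y": 0,"z": 0,"wx": 0,"wy": 0,"wz": 0},
    {"x": 0,"y": 0,"z": 0,"wx": 0,"wy": 0,"wz": 0},
    {"x": 0,"y": 0,"z": 0,"wx": 0,"wy": 0,"wz": 0},
    {"x": 0,"y": 0,"z": 0,"wx": 0,"wy": 0,"wz": 0},
    {"x": 0,"y": 0,"z": 0,"wx": 0,"wy": 0,"wz": 0}
  ],
  "gripper": -1
}}

```text
time_s: 15.5
ee_pos: [461.2, 208.2, 40.2]
ee_rot: [180.0, -0.0, 108.1]
ft_force: [0.5, -0.1, 2.9]
finger_gap: 54.8
gripper_force: 29.8
```

```bash
python3 - <<'E'
from h import *
st()
E
```

```text
15.5 [461.2 208.2  40.2] [ 1.7997e+02 -1.0000e-02  1.0808e+02] q [-46.  29.  21. 119. -17.  35.   5.] gap 54.8 F [ 0.5 -0.1  2.9]
```

Request:
{"op": "move_arm", "data": {
  "plan": [
    {"x": 0,"y": 0,"z": -0.08,"wx": 0,"wy": 0,"wz": 0},
    {"x": 0,"y": 0,"z": -0.18,"wx": 0,"wy": 0,"wz": 0},
    {"x": 0,"y": 0,"z": -0.25,"wx": 0,"wy": 0,"wz": 0},
    {"x": 0,"y": 0,"z": -0.25,"wx": 0,"wy": 0,"wz": 0},
    {"x": 0,"y": 0,"z": -0.16,"wx": 0,"wy": 0,"wz": 0},
    {"x": 0,"y": 0,"z": -0.08,"wx": 0,"wy": 0,"wz": 0}
  ]
}}

```text
time_s: 16.0
ee_pos: [461.7, 208.3, 142.4]
ee_rot: [179.9, -0.0, 108.1]
ft_force: [0.1, 0.8, -1.9]
finger_gap: 54.2
gripper_force: 29.8
```

```bash
python3 - <<'E'
from h import *
st(); rows((598,53.4,135,169.9),12)
E
```

```text
16.0 [461.7 208.3 142.4] [ 1.7986e+02 -5.0000e-02  1.0805e+02] q [-50.  19.  26. 115. -11.  48.  -1.] gap 54.2 F [ 0.1  0.8 -1.9]
n 12 wz -0.02863
[(-0.1579, 0.068, 0.0062), (-0.1634, 0.0536, 0.0062), (-0.1675, 0.0387, 0.0062), (-0.1703, 0.0235, 0.0062), (-0.1717, 0.0081, 0.0062), (-0.1718, -0.0074, 0.0062), (-0.1704, -0.0228, 0.0062), (-0.1677, -0.038, 0.0062), (-0.1636, -0.0529, 0.0062), (-0.1582, -0.0674, 0.0062), (-0.1515, -0.0813, 0.0062), (-0.1436, -0.0946, 0.0062)]
```

Request:
{"op": "move_arm", "data": {
  "plan": [
    {"x": -0.158,"y": 0.068,"z": 0.006,"wx": 0,"wy": 0,"wz": -0.0286},
    {"x": -0.163,"y": 0.054,"z": 0.006,"wx": 0,"wy": 0,"wz": -0.0286},
    {"x": -0.168,"y": 0.039,"z": 0.006,"wx": 0,"wy": 0,"wz": -0.0286},
    {"x": -0.17,"y": 0.024,"z": 0.006,"wx": 0,"wy": 0,"wz": -0.0286},
    {"x": -0.172,"y": 0.008,"z": 0.006,"wx": 0,"wy": 0,"wz": -0.0286},
    {"x": -0.172,"y": -0.007,"z": 0.006,"wx": 0,"wy": 0,"wz": -0.0286},
    {"x": -0.17,"y": -0.023,"z": 0.006,"wx": 0,"wy": 0,"wz": -0.0286},
    {"x": -0.168,"y": -0.038,"z": 0.006,"wx": 0,"wy": 0,"wz": -0.0286},
    {"x": -0.164,"y": -0.053,"z": 0.006,"wx": 0,"wy": 0,"wz": -0.0286},
    {"x": -0.158,"y": -0.067,"z": 0.006,"wx": 0,"wy": 0,"wz": -0.0286}
  ]
}}

```text
time_s: 16.83
ee_pos: [574.5, 78.3, 133.3]
ee_rot: [-179.9, -0.1, 159.8]
ft_force: [-0.4, 0.6, -1.2]
finger_gap: 54.3
gripper_force: 29.8
```

Request:
{"op": "move_arm", "data": {
  "plan": [
    {"x": -0.152,"y": -0.081,"z": 0.006,"wx": 0,"wy": 0,"wz": -0.0286},
    {"x": -0.144,"y": -0.095,"z": 0.006,"wx": 0,"wy": 0,"wz": -0.0286},
    {"x": 0,"y": 0,"z": 0,"wx": 0,"wy": 0,"wz": 0},
    {"x": 0,"y": 0,"z": 0,"wx": 0,"wy": 0,"wz": 0},
    {"x": 0,"y": 0,"z": 0,"wx": 0,"wy": 0,"wz": 0},
    {"x": 0,"y": 0,"z": 0,"wx": 0,"wy": 0,"wz": 0},
    {"x": 0,"y": 0,"z": 0,"wx": 0,"wy": 0,"wz": 0},
    {"x": 0,"y": 0,"z": 0,"wx": 0,"wy": 0,"wz": 0}
  ]
}}

```text
time_s: 17.5
ee_pos: [597.2, 54.1, 132.9]
ee_rot: [180.0, -0.0, 169.9]
ft_force: [0.1, 0.3, -1.2]
finger_gap: 54.5
gripper_force: 29.8
```

```bash
python3 - <<'E'
from h import *
st(); rows((598,53.4,62,169.9),5)
c=cap('wrist','w6.png')
E
```

```text
17.5 [597.2  54.1 132.9] [ 1.7999e+02 -1.0000e-02  1.6989e+02] q [-19.  27.  13. 102.  -7.  51.  77.] gap 54.5 F [ 0.1  0.3 -1.2]
n 5 wz -1e-05
[(-0.0019, -0.0012, 0.1418), (-0.0019, -0.0012, 0.1418), (-0.0019, -0.0012, 0.1418), (-0.0019, -0.0012, 0.1418), (-0.0019, -0.0012, 0.1418)]
```

View pics/w6.png

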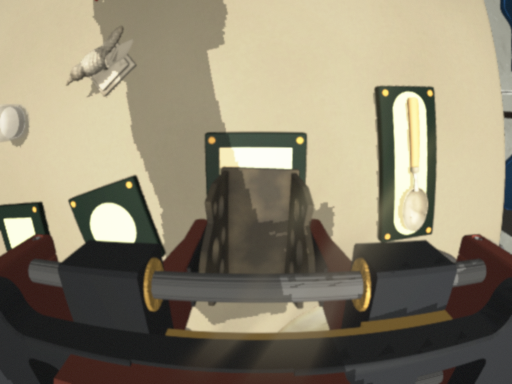

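The rack is held square over the oblong board, on its centreline (column 256). Now lowering it.

Request:
{"op": "move_arm", "data": {
  "plan": [
    {"x": -0.002,"y": -0.001,"z": 0.16,"wx": 0,"wy": 0,"wz": 0},
    {"x": -0.002,"y": -0.001,"z": 0.16,"wx": 0,"wy": 0,"wz": 0},
    {"x": -0.002,"y": -0.001,"z": 0.16,"wx": 0,"wy": 0,"wz": 0},
    {"x": -0.002,"y": -0.001,"z": 0.16,"wx": 0,"wy": 0,"wz": 0},
    {"x": 0,"y": 0,"z": 0.07,"wx": 0,"wy": 0,"wz": 0},
    {"x": 0,"y": 0,"z": 0.03,"wx": 0,"wy": 0,"wz": 0},
    {"x": 0,"y": 0,"z": 0,"wx": 0,"wy": 0,"wz": 0},
    {"x": 0,"y": 0,"z": 0,"wx": 0,"wy": 0,"wz": 0},
    {"x": 0,"y": 0,"z": 0,"wx": 0,"wy": 0,"wz": 0},
    {"x": 0,"y": 0,"z": 0,"wx": 0,"wy": 0,"wz": 0}
  ]
}}

```text
time_s: 18.38
ee_pos: [598.8, 52.8, 59.8]
ee_rot: [180.0, 0.1, 169.8]
ft_force: [-0.7, -0.5, -2.3]
finger_gap: 54.5
gripper_force: 29.8
```

```bash
python3 - <<'E'
from h import *
st()
E
```

```text
18.38 [598.8  52.8  59.8] [1.7997e+02 8.0000e-02 1.6985e+02] q [-18.  33.  11. 105.  -9.  43.  78.] gap 54.5 F [-0.7 -0.5 -2.3]
```

Request:
{"op": "move_arm", "data": {
  "plan": [
    {"x": 0.004,"y": 0,"z": 0.03,"wx": 0,"wy": 0,"wz": 0},
    {"x": 0.004,"y": 0,"z": 0.03,"wx": 0,"wy": 0,"wz": 0},
    {"x": 0,"y": 0,"z": 0.01,"wx": 0,"wy": 0,"wz": 0},
    {"x": 0,"y": 0,"z": 0,"wx": 0,"wy": 0,"wz": 0},
    {"x": 0,"y": 0,"z": 0,"wx": 0,"wy": 0,"wz": 0},
    {"x": 0,"y": 0,"z": 0,"wx": 0,"wy": 0,"wz": 0}
  ]
}}

```text
time_s: 18.88
ee_pos: [597.5, 53.0, 52.2]
ee_rot: [180.0, 0.0, 169.9]
ft_force: [-1.4, 0.6, 5.0]
finger_gap: 54.2
gripper_force: 29.8
```

```bash
python3 - <<'E'
from h import *
st()
E
```

```text
18.88 [597.5  53.   52.2] [1.7998e+02 1.0000e-02 1.6985e+02] q [-18.  33.  11. 105.  -9.  42.  78.] gap 54.2 F [-1.4  0.6  5. ]
```

Request:
{"op": "move_arm", "data": {
  "plan": [
    {"x": 0,"y": 0,"z": 0,"wx": 0,"wy": 0,"wz": 0},
    {"x": 0,"y": 0,"z": 0,"wx": 0,"wy": 0,"wz": 0},
    {"x": 0,"y": 0,"z": 0,"wx": 0,"wy": 0,"wz": 0},
    {"x": 0,"y": 0,"z": 0,"wx": 0,"wy": 0,"wz": 0},
    {"x": 0,"y": 0,"z": -0.1,"wx": 0,"wy": 0,"wz": 0},
    {"x": 0,"y": 0,"z": -0.25,"wx": 0,"wy": 0,"wz": 0},
    {"x": 0,"y": 0,"z": -0.35,"wx": 0,"wy": 0,"wz": 0},
    {"x": 0,"y": 0,"z": -0.35,"wx": 0,"wy": 0,"wz": 0},
    {"x": 0,"y": 0,"z": -0.35,"wx": 0,"wy": 0,"wz": 0},
    {"x": 0,"y": 0,"z": -0.1,"wx": 0,"wy": 0,"wz": 0}
  ],
  "gripper": 0.85
}}

```text
time_s: 19.72
ee_pos: [599.9, 52.7, 208.3]
ee_rot: [179.8, 0.4, 169.8]
ft_force: [1.3, -0.3, -0.3]
finger_gap: 81.5
gripper_force: 0.0
```

```bash
python3 - <<'E'
from h import *
st(); rows((441,-134,190,90),14)
E
```

```text
19.72 [599.9  52.7 208.3] [179.84   0.43 169.81] q [-20.  23.  14.  98.  -6.  60.  76.] gap 81.5 F [ 1.3 -0.3 -0.3]
n 14 wz 0.03167
[(0.0881, -0.1513, 0.013), (0.0727, -0.1593, 0.013), (0.0565, -0.1658, 0.013), (0.0397, -0.1706, 0.013), (0.0226, -0.1737, 0.013), (0.0052, -0.175, 0.013), (-0.0122, -0.1747, 0.013), (-0.0295, -0.1726, 0.013), (-0.0465, -0.1688, 0.013), (-0.063, -0.1634, 0.013), (-0.079, -0.1563, 0.013), (-0.0941, -0.1477, 0.013), (-0.1083, -0.1376, 0.013), (-0.1214, -0.1262, 0.013)]
```

Request:
{"op": "move_arm", "data": {
  "plan": [
    {"x": 0.088,"y": -0.151,"z": 0,"wx": 0,"wy": 0,"wz": 0.0317},
    {"x": 0.073,"y": -0.159,"z": 0,"wx": 0,"wy": 0,"wz": 0.0317},
    {"x": 0.057,"y": -0.166,"z": 0,"wx": 0,"wy": 0,"wz": 0.0317},
    {"x": 0.04,"y": -0.171,"z": 0,"wx": 0,"wy": 0,"wz": 0.0317},
    {"x": 0.023,"y": -0.174,"z": 0.02,"wx": 0,"wy": 0,"wz": 0.0317},
    {"x": 0.005,"y": -0.175,"z": 0.02,"wx": 0,"wy": 0,"wz": 0.0317},
    {"x": -0.012,"y": -0.175,"z": 0.02,"wx": 0,"wy": 0,"wz": 0.0317},
    {"x": -0.03,"y": -0.173,"z": 0.02,"wx": 0,"wy": 0,"wz": 0.0317},
    {"x": -0.047,"y": -0.169,"z": 0.02,"wx": 0,"wy": 0,"wz": 0.0317},
    {"x": -0.063,"y": -0.163,"z": 0.02,"wx": 0,"wy": 0,"wz": 0.0317}
  ]
}}

```text
time_s: 20.55
ee_pos: [483.2, -81.3, 190.0]
ee_rot: [180.0, -0.0, 112.5]
ft_force: [0.9, -0.6, 0.6]
finger_gap: 81.1
gripper_force: 0.0
```

Request:
{"op": "move_arm", "data": {
  "plan": [
    {"x": -0.079,"y": -0.156,"z": 0.02,"wx": 0,"wy": 0,"wz": 0.0317},
    {"x": -0.094,"y": -0.148,"z": 0.02,"wx": 0,"wy": 0,"wz": 0.0317},
    {"x": -0.108,"y": -0.138,"z": 0.02,"wx": 0,"wy": 0,"wz": 0.0317},
    {"x": -0.121,"y": -0.126,"z": 0.02,"wx": 0,"wy": 0,"wz": 0.0317},
    {"x": 0,"y": 0,"z": 0,"wx": 0,"wy": 0,"wz": 0},
    {"x": 0,"y": 0,"z": 0,"wx": 0,"wy": 0,"wz": 0},
    {"x": 0,"y": 0,"z": 0,"wx": 0,"wy": 0,"wz": 0},
    {"x": 0,"y": 0,"z": 0,"wx": 0,"wy": 0,"wz": 0}
  ],
  "gripper": 0.5
}}

```text
time_s: 21.22
ee_pos: [439.2, -133.0, 182.0]
ee_rot: [180.0, -0.0, 90.1]
ft_force: [0.3, -0.1, 0.0]
finger_gap: 65.8
gripper_force: 0.0
```

```bash
python3 - <<'E'
from h import *
import pickle
st(); c=cap('wrist'); pickle.dump(c,open('w7.pkl','wb'))
print(c['R'].round(3).tolist())
x0,y0,x1,y1=180,60,350,210
cv2.imwrite('pics/w7.png',cv2.resize(c['pixels'][y0:y1,x0:x1,::-1],None,fx=4,fy=4,interpolation=cv2.INTER_CUBIC))
a=c['pixels'][:,:,::-1]; cv2.imwrite('pics/w7full.png',a)
E
```

```text
21.22 [ 439.2 -133.   182. ] [ 1.7997e+02 -1.0000e-02  9.0150e+01] q [-19.  12.  34. 119.  -8.  51.  20.] gap 65.8 F [ 0.3 -0.1  0. ]
[[1.0, 0.004, -0.0], [0.003, -0.969, 0.248], [0.001, -0.248, -0.969]]
```

View pics/w7.png

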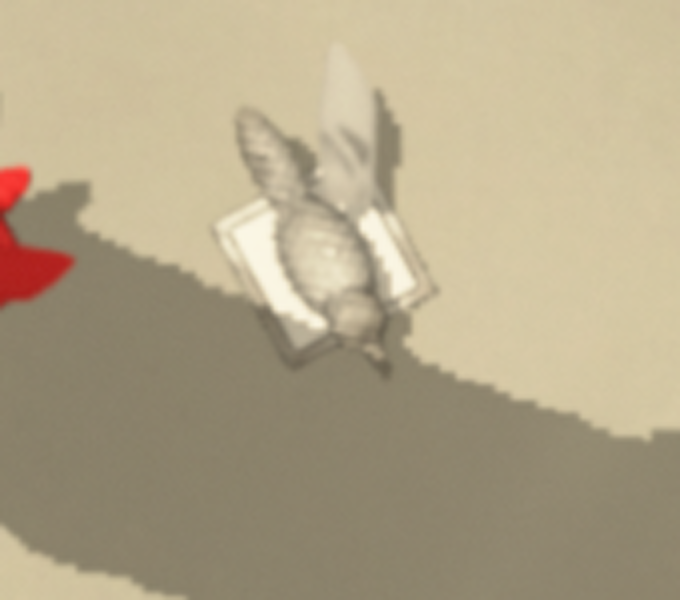

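The crop shows the bird with its plinth corners at left (212,230), bottom (293,367) and right (437,290). The beak points lower right at (385,370), so the bird's long axis runs along the left-to-bottom side.

```bash
python3 - <<'E'
from h import *
import pickle
c=pickle.load(open('w7.pkl','rb'))
q=lambda u,v,z:ray(c,180+u/4-.4,60+v/4-.4,z,True)[:2]
L,B,R=q(212,231,2),q(293,368,2),q(438,291,2)
print(L,B,R,'sides',np.linalg.norm(L-B),np.linalg.norm(R-B),'ctr',(L+R)/2,'ang',np.degrees(np.arctan2(*(B-L)[::-1])),np.degrees(np.arctan2(*(R-B)[::-1])))
print('body',q(325,250,38),'beak',q(385,372,38),'tail',q(245,112,38))
m=(L+R)/2; rows((m[0],m[1],110,120.5),6)
E
```

```text
[412.18984157 -62.52417782] [ 434.38098654 -100.48792334] [474.15345068 -78.75106797] sides 43.9737750101712 45.32482526065145 ctr [443.17164612 -70.6376229 ] ang -59.69221157111665 28.65793969181424
body [442.5660564  -67.50535682] beak [457.49636233 -97.43452824] tail [423.10522338 -33.53978559]
n 6 wz -0.02813
[(0.1041, 0.007, 0.1199), (0.1031, 0.0161, 0.1199), (0.1013, 0.0252, 0.1199), (0.0986, 0.034, 0.1199), (0.0953, 0.0426, 0.1199), (0.0911, 0.0508, 0.1199)]
```

Request:
{"op": "move_arm", "data": {
  "plan": [
    {"x": 0.104,"y": 0.007,"z": 0.12,"wx": 0,"wy": 0,"wz": -0.0275},
    {"x": 0.103,"y": 0.016,"z": 0.12,"wx": 0,"wy": 0,"wz": -0.0275},
    {"x": 0.101,"y": 0.025,"z": 0.12,"wx": 0,"wy": 0,"wz": -0.0275},
    {"x": 0.099,"y": 0.034,"z": 0.12,"wx": 0,"wy": 0,"wz": -0.0275},
    {"x": 0.095,"y": 0.043,"z": 0.12,"wx": 0,"wy": 0,"wz": -0.0275},
    {"x": 0.091,"y": 0.051,"z": 0.12,"wx": 0,"wy": 0,"wz": -0.0275},
    {"x": 0,"y": 0,"z": 0,"wx": 0,"wy": 0,"wz": 0},
    {"x": 0,"y": 0,"z": 0,"wx": 0,"wy": 0,"wz": 0},
    {"x": 0,"y": 0,"z": 0,"wx": 0,"wy": 0,"wz": 0},
    {"x": 0,"y": 0,"z": 0,"wx": 0,"wy": 0,"wz": 0}
  ],
  "gripper": 0.3
}}

```text
time_s: 22.1
ee_pos: [443.5, -72.1, 110.5]
ee_rot: [179.9, 0.0, 119.5]
ft_force: [-0.5, 0.5, 0.4]
finger_gap: 57.1
gripper_force: 0.0
```

```bash
python3 - <<'E'
from h import *
st(); rows((443.2,-70.6,27.5,119.6),6)
E
```

```text
22.1 [443.5 -72.1 110.5] [1.7995e+02 4.0000e-02 1.1953e+02] q [-18.  17.  25. 124. -11.  41.  44.] gap 57.1 F [-0.5  0.5  0.4]
n 6 wz -7e-05
[(0.0024, 0.0007, 0.1384), (0.0024, 0.0007, 0.1384), (0.0024, 0.0007, 0.1384), (0.0024, 0.0007, 0.1384), (0.0024, 0.0007, 0.1384), (0.0024, 0.0007, 0.1384)]
```

Request:
{"op": "move_arm", "data": {
  "plan": [
    {"x": 0.002,"y": 0.001,"z": 0.16,"wx": 0,"wy": 0,"wz": 0},
    {"x": 0.002,"y": 0.001,"z": 0.16,"wx": 0,"wy": 0,"wz": 0},
    {"x": 0.002,"y": 0.001,"z": 0.16,"wx": 0,"wy": 0,"wz": 0},
    {"x": 0.002,"y": 0.001,"z": 0.16,"wx": 0,"wy": 0,"wz": 0},
    {"x": 0.002,"y": 0,"z": 0.12,"wx": 0,"wy": 0,"wz": 0},
    {"x": 0,"y": 0,"z": 0.07,"wx": 0,"wy": 0,"wz": 0},
    {"x": 0,"y": 0,"z": 0,"wx": 0,"wy": 0,"wz": 0},
    {"x": 0,"y": 0,"z": 0,"wx": 0,"wy": 0,"wz": 0},
    {"x": 0,"y": 0,"z": 0,"wx": 0,"wy": 0,"wz": 0}
  ]
}}

```text
time_s: 22.85
ee_pos: [443.5, -70.7, 27.6]
ee_rot: [179.9, 0.0, 119.6]
ft_force: [0.3, -0.1, 0.0]
finger_gap: 57.2
gripper_force: 0.0
```

Request:
{"op": "move_arm", "data": {
  "plan": [
    {"x": 0,"y": 0,"z": 0,"wx": 0,"wy": 0,"wz": 0},
    {"x": 0,"y": 0,"z": 0,"wx": 0,"wy": 0,"wz": 0},
    {"x": 0,"y": 0,"z": 0,"wx": 0,"wy": 0,"wz": 0},
    {"x": 0,"y": 0,"z": 0,"wx": 0,"wy": 0,"wz": 0},
    {"x": 0,"y": 0,"z": 0,"wx": 0,"wy": 0,"wz": 0},
    {"x": 0,"y": 0,"z": 0,"wx": 0,"wy": 0,"wz": 0},
    {"x": 0,"y": 0,"z": 0,"wx": 0,"wy": 0,"wz": 0}
  ],
  "gripper": -1
}}

```text
time_s: 23.43
ee_pos: [442.9, -70.4, 26.9]
ee_rot: [180.0, -0.0, 119.7]
ft_force: [0.4, 0.6, 2.6]
finger_gap: 21.2
gripper_force: 30.0
```

```bash
python3 - <<'E'
from h import *
st()
E
```

```text
23.43 [442.9 -70.4  26.9] [179.99  -0.   119.66] q [-13.  26.  20. 127. -18.  29.  50.] gap 21.2 F [0.4 0.6 2.6]
```

Request:
{"op": "move_arm", "data": {
  "plan": [
    {"x": 0,"y": 0,"z": -0.08,"wx": 0,"wy": 0,"wz": 0},
    {"x": 0,"y": 0,"z": -0.18,"wx": 0,"wy": 0,"wz": 0},
    {"x": 0,"y": 0,"z": -0.25,"wx": 0,"wy": 0,"wz": 0},
    {"x": 0,"y": 0,"z": -0.25,"wx": 0,"wy": 0,"wz": 0},
    {"x": 0,"y": 0,"z": -0.2,"wx": 0,"wy": 0,"wz": 0},
    {"x": 0,"y": 0,"z": -0.1,"wx": 0,"wy": 0,"wz": 0},
    {"x": 0,"y": 0,"z": 0,"wx": 0,"wy": 0,"wz": 0}
  ]
}}

```text
time_s: 24.02
ee_pos: [444.1, -70.4, 134.9]
ee_rot: [179.8, 0.1, 119.7]
ft_force: [0.5, -0.8, -2.3]
finger_gap: 20.8
gripper_force: 30.0
```

```bash
python3 - <<'E'
from h import *
st(); rows((604,-249,130,84),12)
E
```

```text
24.02 [444.1 -70.4 134.9] [1.7979e+02 8.0000e-02 1.1967e+02] q [-19.  14.  26. 123.  -9.  44.  42.] gap 20.8 F [ 0.5 -0.8 -2.3]
n 12 wz 0.01651
[(-0.1953, 0.0421, 0.0041), (-0.1928, 0.0522, 0.0041), (-0.1899, 0.0621, 0.0041), (-0.1864, 0.0719, 0.0041), (-0.1824, 0.0815, 0.0041), (-0.178, 0.0908, 0.0041), (-0.173, 0.0999, 0.0041), (-0.1676, 0.1088, 0.0041), (-0.1617, 0.1173, 0.0041), (-0.1554, 0.1255, 0.0041), (-0.1487, 0.1334, 0.0041), (-0.1416, 0.141, 0.0041)]
```

Request:
{"op": "move_arm", "data": {
  "plan": [
    {"x": -0.195,"y": 0.042,"z": 0,"wx": 0,"wy": 0,"wz": 0.0165},
    {"x": -0.193,"y": 0.052,"z": 0,"wx": 0,"wy": 0,"wz": 0.0165},
    {"x": -0.19,"y": 0.062,"z": 0,"wx": 0,"wy": 0,"wz": 0.0165},
    {"x": -0.186,"y": 0.072,"z": 0,"wx": 0,"wy": 0,"wz": 0.0165},
    {"x": -0.182,"y": 0.082,"z": 0,"wx": 0,"wy": 0,"wz": 0.0165},
    {"x": -0.178,"y": 0.091,"z": 0,"wx": 0,"wy": 0,"wz": 0.0165},
    {"x": -0.173,"y": 0.1,"z": 0,"wx": 0,"wy": 0,"wz": 0.0165},
    {"x": -0.168,"y": 0.109,"z": 0,"wx": 0,"wy": 0,"wz": 0.0165},
    {"x": -0.162,"y": 0.117,"z": 0,"wx": 0,"wy": 0,"wz": 0.0165},
    {"x": -0.155,"y": 0.126,"z": 0,"wx": 0,"wy": 0,"wz": 0.0165}
  ]
}}

```text
time_s: 24.85
ee_pos: [576.0, -219.6, 130.9]
ee_rot: [-179.9, -0.0, 89.8]
ft_force: [0.9, 0.2, -1.2]
finger_gap: 20.7
gripper_force: 30.0
```

Request:
{"op": "move_arm", "data": {
  "plan": [
    {"x": -0.149,"y": 0.133,"z": 0,"wx": 0,"wy": 0,"wz": 0.0165},
    {"x": -0.142,"y": 0.141,"z": 0,"wx": 0,"wy": 0,"wz": 0.0165},
    {"x": 0,"y": 0,"z": 0,"wx": 0,"wy": 0,"wz": 0},
    {"x": 0,"y": 0,"z": 0,"wx": 0,"wy": 0,"wz": 0},
    {"x": 0,"y": 0,"z": 0,"wx": 0,"wy": 0,"wz": 0},
    {"x": 0,"y": 0,"z": 0,"wx": 0,"wy": 0,"wz": 0},
    {"x": 0,"y": 0,"z": 0,"wx": 0,"wy": 0,"wz": 0}
  ]
}}

```text
time_s: 25.43
ee_pos: [602.4, -248.1, 132.5]
ee_rot: [-180.0, -0.0, 84.1]
ft_force: [0.1, 0.8, -1.1]
finger_gap: 21.1
gripper_force: 30.0
```

```bash
python3 - <<'E'
from h import *
st(); rows((604,-249,45,84),5)
E
```

```text
25.43 [ 602.4 -248.1  132.5] [-1.7996e+02 -5.0000e-02  8.4080e+01] q [ -4.  35.  33.  95. -22.  57.  31.] gap 21.1 F [ 0.1  0.8 -1.1]
n 5 wz 9e-05
[(-0.0015, 0.0034, 0.175), (-0.0015, 0.0034, 0.175), (-0.0015, 0.0034, 0.175), (-0.0015, 0.0034, 0.175), (-0.0015, 0.0034, 0.175)]
```

Request:
{"op": "move_arm", "data": {
  "plan": [
    {"x": -0.002,"y": 0.003,"z": 0.2,"wx": 0,"wy": 0,"wz": 0},
    {"x": -0.002,"y": 0.003,"z": 0.2,"wx": 0,"wy": 0,"wz": 0},
    {"x": -0.002,"y": 0.003,"z": 0.2,"wx": 0,"wy": 0,"wz": 0},
    {"x": -0.002,"y": 0.003,"z": 0.17,"wx": 0,"wy": 0,"wz": 0},
    {"x": 0,"y": 0.003,"z": 0.1,"wx": 0,"wy": 0,"wz": 0},
    {"x": 0,"y": 0,"z": 0,"wx": 0,"wy": 0,"wz": 0},
    {"x": 0,"y": 0,"z": 0,"wx": 0,"wy": 0,"wz": 0},
    {"x": 0,"y": 0,"z": 0,"wx": 0,"wy": 0,"wz": 0},
    {"x": 0,"y": 0,"z": 0,"wx": 0,"wy": 0,"wz": 0}
  ]
}}

```text
time_s: 26.18
ee_pos: [605.0, -250.3, 47.2]
ee_rot: [179.9, 0.0, 84.0]
ft_force: [0.3, -0.8, -1.6]
finger_gap: 21.0
gripper_force: 30.0
```

```bash
python3 - <<'E'
from h import *
st()
E
```

```text
26.18 [ 605.  -250.3   47.2] [1.7989e+02 2.0000e-02 8.4030e+01] q [ -2.  41.  30.  98. -26.  48.  34.] gap 21.0 F [ 0.3 -0.8 -1.6]
```

Request:
{"op": "move_arm", "data": {
  "plan": [
    {"x": 0.004,"y": -0.003,"z": 0.03,"wx": 0,"wy": 0,"wz": 0},
    {"x": 0.004,"y": -0.002,"z": 0.03,"wx": 0,"wy": 0,"wz": 0},
    {"x": 0,"y": 0,"z": 0.02,"wx": 0,"wy": 0,"wz": 0},
    {"x": 0,"y": 0,"z": 0,"wx": 0,"wy": 0,"wz": 0},
    {"x": 0,"y": 0,"z": 0,"wx": 0,"wy": 0,"wz": 0},
    {"x": 0,"y": 0,"z": 0,"wx": 0,"wy": 0,"wz": 0}
  ]
}}

```text
time_s: 26.68
ee_pos: [604.1, -249.0, 38.8]
ee_rot: [180.0, -0.0, 84.0]
ft_force: [-2.4, 1.7, 7.2]
finger_gap: 20.7
gripper_force: 30.0
```

```bash
python3 - <<'E'
from h import *
st()
E
```

```text
26.68 [ 604.1 -249.    38.8] [ 1.7995e+02 -3.0000e-02  8.4030e+01] q [ -2.  42.  30.  98. -27.  47.  34.] gap 20.7 F [-2.4  1.7  7.2]
```

Request:
{"op": "move_arm", "data": {
  "plan": [
    {"x": 0,"y": 0,"z": 0,"wx": 0,"wy": 0,"wz": 0},
    {"x": 0,"y": 0,"z": 0,"wx": 0,"wy": 0,"wz": 0},
    {"x": 0,"y": 0,"z": 0,"wx": 0,"wy": 0,"wz": 0},
    {"x": 0,"y": 0,"z": 0,"wx": 0,"wy": 0,"wz": 0},
    {"x": 0,"y": 0,"z": -0.1,"wx": 0,"wy": 0,"wz": 0},
    {"x": 0,"y": 0,"z": -0.25,"wx": 0,"wy": 0,"wz": 0},
    {"x": 0,"y": 0,"z": -0.35,"wx": 0,"wy": 0,"wz": 0},
    {"x": 0,"y": 0,"z": -0.35,"wx": 0,"wy": 0,"wz": 0},
    {"x": 0,"y": 0,"z": -0.35,"wx": 0,"wy": 0,"wz": 0},
    {"x": 0,"y": 0,"z": -0.2,"wx": 0,"wy": 0,"wz": 0}
  ],
  "gripper": 0.2
}}

```text
time_s: 27.52
ee_pos: [604.7, -250.2, 202.7]
ee_rot: [179.7, 0.1, 84.0]
ft_force: [1.0, -0.4, 0.1]
finger_gap: 52.7
gripper_force: 0.0
```

```bash
python3 - <<'E'
from h import *
st(); rows((465,-285,200,90),8)
E
```

```text
27.52 [ 604.7 -250.2  202.7] [1.7974e+02 7.0000e-02 8.3980e+01] q [ -6.  31.  36.  91. -20.  64.  29.] gap 52.7 F [ 1.  -0.4  0.1]
n 8 wz -0.00418
[(-0.0616, -0.1691, 0.0034), (-0.0594, -0.1699, 0.0034), (-0.0571, -0.1707, 0.0034), (-0.0549, -0.1714, 0.0034), (-0.0526, -0.1721, 0.0034), (-0.0504, -0.1728, 0.0034), (-0.0481, -0.1735, 0.0034), (-0.0458, -0.1741, 0.0034)]
```

Request:
{"op": "move_arm", "data": {
  "plan": [
    {"x": -0.06,"y": -0.17,"z": 0,"wx": 0,"wy": 0,"wz": -0.005},
    {"x": -0.06,"y": -0.17,"z": 0,"wx": 0,"wy": 0,"wz": -0.005},
    {"x": -0.057,"y": -0.17,"z": 0,"wx": 0,"wy": 0,"wz": -0.005},
    {"x": -0.055,"y": -0.17,"z": 0,"wx": 0,"wy": 0,"wz": -0.004},
    {"x": -0.053,"y": -0.17,"z": 0,"wx": 0,"wy": 0,"wz": -0.004},
    {"x": -0.05,"y": -0.17,"z": 0,"wx": 0,"wy": 0,"wz": -0.004},
    {"x": -0.048,"y": -0.17,"z": 0,"wx": 0,"wy": 0,"wz": -0.004},
    {"x": -0.046,"y": -0.17,"z": 0,"wx": 0,"wy": 0,"wz": -0.004},
    {"x": 0,"y": 0,"z": 0,"wx": 0,"wy": 0,"wz": 0},
    {"x": 0,"y": 0,"z": 0,"wx": 0,"wy": 0,"wz": 0}
  ],
  "gripper": 1
}}

```text
time_s: 28.35
ee_pos: [465.4, -285.1, 198.7]
ee_rot: [179.9, -0.0, 90.2]
ft_force: [1.0, -0.4, -0.3]
finger_gap: 87.8
gripper_force: 0.0
```

Request:
{"op": "move_arm", "data": {
  "plan": [
    {"x": 0,"y": 0,"z": 0,"wx": 0,"wy": 0,"wz": 0},
    {"x": 0,"y": 0,"z": 0,"wx": 0,"wy": 0,"wz": 0},
    {"x": 0,"y": 0,"z": 0,"wx": 0,"wy": 0,"wz": 0}
  ]
}}

```text
time_s: 28.6
ee_pos: [466.6, -284.3, 197.8]
ee_rot: [180.0, 0.0, 90.4]
ft_force: [-0.9, 0.0, 0.7]
finger_gap: 87.6
gripper_force: 0.0
```

```bash
python3 - <<'E'
from h import *
import pickle
st(); c=cap('wrist'); pickle.dump(c,open('w8.pkl','wb'))
cv2.imwrite('pics/w8.png',cv2.resize(c['pixels'][:250,150:512,::-1],None,fx=2.2,fy=2.2,interpolation=cv2.INTER_CUBIC))
E
```

```text
28.6 [ 466.6 -284.3  197.8] [1.800e+02 1.000e-02 9.039e+01] q [ -2.  20.  37. 107. -14.  57.  41.] gap 87.6 F [-0.9  0.   0.7]
```

View pics/w8.png

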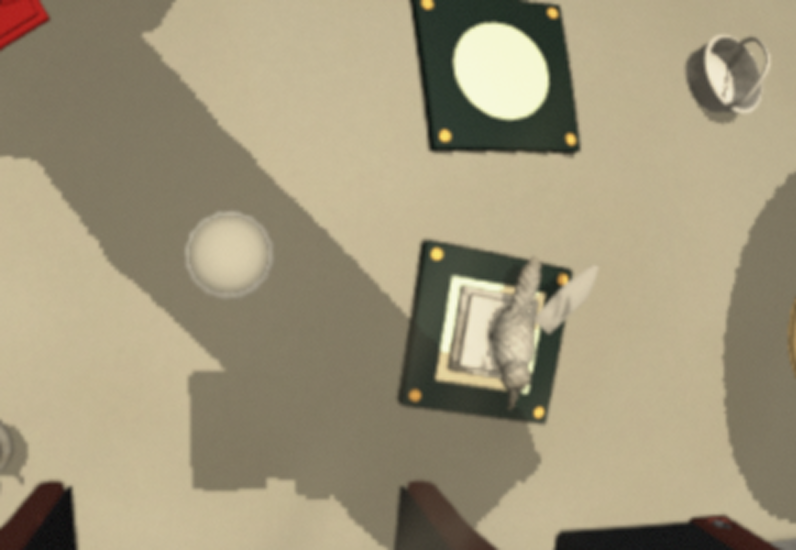

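The bird stands centred on the square inlay with even margins of about 5 mm. The jar is almost below the camera, its outline a circle at (229,254) of radius 43 in the crop.

```bash
python3 - <<'E'
from h import *
import pickle
c=pickle.load(open('w8.pkl','rb'))
q=lambda u,v,z:ray(c,150+u/2.2-.3,v/2.2-.3,z,True)[:2]
for z in(0,25,45,66): print(z,q(229,254,z).round(1),'dia',np.linalg.norm(q(186,254,z)-q(272,254,z)).round(1))
print('cam',(-c['R'].T@c['t']).round())
for z in (12,): print('rnd',rect(blob(c,(345,5,410,62),lambda r,g,b:g>195,12,True)))
p=[q(*a,12) for a in((460,286),(447,370))]; i=[q(*a,12) for a in((452,275),(435,383))]
print('plinth L',p,'inlay L',i)
E
```

```text
0 [ 462.1 -211.2] dia 44.9
25 [ 462.3 -211.6] dia 41.7
45 [ 462.6 -211.9] dia 39.1
66 [ 462.8 -212.2] dia 36.3
cam [ 466. -216.  345.]
rnd ('c', 607.6, -102.7, 'size', 55, 54, 'long-axis deg', 9.8, 'mean', [607.0999755859375, -102.80000305175781])
plinth L [array([ 583.59358965, -223.83005774]), array([ 578.82018704, -268.97864904])] inlay L [array([ 578.83117114, -218.27070227]), array([ 572.48780712, -276.18888309])]
```

Request:
{"op": "move_arm", "data": {
  "plan": [
    {"x": 0.121,"y": -0.007,"z": 0.146,"wx": 0,"wy": 0,"wz": 0},
    {"x": 0.121,"y": -0.007,"z": 0.146,"wx": 0,"wy": 0,"wz": 0},
    {"x": 0.121,"y": -0.007,"z": 0.146,"wx": 0,"wy": 0,"wz": 0},
    {"x": 0.121,"y": -0.007,"z": 0.146,"wx": 0,"wy": 0,"wz": 0},
    {"x": 0.121,"y": -0.007,"z": 0.146,"wx": 0,"wy": 0,"wz": 0},
    {"x": 0.121,"y": -0.007,"z": 0.146,"wx": 0,"wy": 0,"wz": 0},
    {"x": 0,"y": 0,"z": 0,"wx": 0,"wy": 0,"wz": 0},
    {"x": 0,"y": 0,"z": 0,"wx": 0,"wy": 0,"wz": 0},
    {"x": 0,"y": 0,"z": 0,"wx": 0,"wy": 0,"wz": 0},
    {"x": 0,"y": 0,"z": 0,"wx": 0,"wy": 0,"wz": 0}
  ]
}}

```text
time_s: 29.48
ee_pos: [461.7, -213.3, 111.2]
ee_rot: [179.9, 0.1, 90.3]
ft_force: [-0.0, -0.5, 0.1]
finger_gap: 87.8
gripper_force: 0.0
```

```bash
python3 - <<'E'
from h import *
st(); rows((462.3,-211.6,28,90),6)
E
```

```text
29.48 [ 461.7 -213.3  111.2] [1.7991e+02 5.0000e-02 9.0270e+01] q [ -7.  24.  33. 117. -18.  45.  38.] gap 87.8 F [-0.  -0.5  0.1]
n 6 wz 0.00025
[(0.0028, 0.0009, 0.1386), (0.0028, 0.0009, 0.1386), (0.0028, 0.0009, 0.1386), (0.0028, 0.0009, 0.1386), (0.0028, 0.0009, 0.1386), (0.0028, 0.0009, 0.1386)]
```

Request:
{"op": "move_arm", "data": {
  "plan": [
    {"x": 0.003,"y": 0.001,"z": 0.16,"wx": 0,"wy": 0,"wz": 0},
    {"x": 0.003,"y": 0.001,"z": 0.16,"wx": 0,"wy": 0,"wz": 0},
    {"x": 0.003,"y": 0.001,"z": 0.16,"wx": 0,"wy": 0,"wz": 0},
    {"x": 0.003,"y": 0.001,"z": 0.16,"wx": 0,"wy": 0,"wz": 0},
    {"x": 0.002,"y": 0,"z": 0.12,"wx": 0,"wy": 0,"wz": 0},
    {"x": 0,"y": 0,"z": 0.07,"wx": 0,"wy": 0,"wz": 0},
    {"x": 0,"y": 0,"z": 0,"wx": 0,"wy": 0,"wz": 0},
    {"x": 0,"y": 0,"z": 0,"wx": 0,"wy": 0,"wz": 0},
    {"x": 0,"y": 0,"z": 0,"wx": 0,"wy": 0,"wz": 0}
  ]
}}

```text
time_s: 30.23
ee_pos: [461.9, -211.2, 27.9]
ee_rot: [179.9, 0.0, 90.3]
ft_force: [0.2, -0.1, -0.5]
finger_gap: 87.6
gripper_force: 0.0
```

Request:
{"op": "move_arm", "data": {
  "plan": [
    {"x": 0,"y": 0,"z": 0,"wx": 0,"wy": 0,"wz": 0},
    {"x": 0,"y": 0,"z": 0,"wx": 0,"wy": 0,"wz": 0},
    {"x": 0,"y": 0,"z": 0,"wx": 0,"wy": 0,"wz": 0},
    {"x": 0,"y": 0,"z": 0,"wx": 0,"wy": 0,"wz": 0},
    {"x": 0,"y": 0,"z": 0,"wx": 0,"wy": 0,"wz": 0},
    {"x": 0,"y": 0,"z": 0,"wx": 0,"wy": 0,"wz": 0},
    {"x": 0,"y": 0,"z": 0,"wx": 0,"wy": 0,"wz": 0}
  ],
  "gripper": -1
}}

```text
time_s: 30.82
ee_pos: [461.5, -210.7, 27.3]
ee_rot: [180.0, -0.0, 90.3]
ft_force: [0.4, -0.1, 0.2]
finger_gap: 44.7
gripper_force: 0.1
```

```bash
python3 - <<'E'
from h import *
st()
E
```

```text
30.82 [ 461.5 -210.7   27.3] [179.99  -0.    90.33] q [ -2.  31.  28. 119. -25.  35.  43.] gap 44.7 F [ 0.4 -0.1  0.2]
```

Almost closed. I'll let the grip build, then lift.

Request:
{"op": "move_arm", "data": {
  "plan": [
    {"x": 0,"y": 0,"z": 0,"wx": 0,"wy": 0,"wz": 0},
    {"x": 0,"y": 0,"z": 0,"wx": 0,"wy": 0,"wz": 0},
    {"x": 0,"y": 0,"z": 0,"wx": 0,"wy": 0,"wz": 0},
    {"x": 0,"y": 0,"z": 0,"wx": 0,"wy": 0,"wz": 0}
  ]
}}

```text
time_s: 31.15
ee_pos: [461.5, -210.7, 27.3]
ee_rot: [180.0, -0.0, 90.3]
ft_force: [0.8, 0.4, 1.0]
finger_gap: 41.7
gripper_force: 30.0
```

Request:
{"op": "move_arm", "data": {
  "plan": [
    {"x": 0,"y": 0,"z": -0.08,"wx": 0,"wy": 0,"wz": 0},
    {"x": 0,"y": 0,"z": -0.18,"wx": 0,"wy": 0,"wz": 0},
    {"x": 0,"y": 0,"z": -0.25,"wx": 0,"wy": 0,"wz": 0},
    {"x": 0,"y": 0,"z": -0.25,"wx": 0,"wy": 0,"wz": 0},
    {"x": 0,"y": 0,"z": -0.2,"wx": 0,"wy": 0,"wz": 0},
    {"x": 0,"y": 0,"z": -0.1,"wx": 0,"wy": 0,"wz": 0},
    {"x": 0,"y": 0,"z": 0,"wx": 0,"wy": 0,"wz": 0}
  ]
}}

```text
time_s: 31.73
ee_pos: [462.6, -211.1, 135.4]
ee_rot: [179.8, 0.0, 90.3]
ft_force: [0.1, -0.2, -1.3]
finger_gap: 41.8
gripper_force: 30.0
```

```bash
python3 - <<'E'
from h import *
st(); rows((607.8,-103,130,90),8)
E
```

```text
31.73 [ 462.6 -211.1  135.4] [1.7978e+02 3.0000e-02 9.0320e+01] q [ -9.  21.  35. 116. -16.  48.  36.] gap 41.8 F [ 0.1 -0.2 -1.3]
n 8 wz 0.00022
[(0.1341, 0.1823, 0.0067), (0.1342, 0.1822, 0.0067), (0.1344, 0.1821, 0.0067), (0.1345, 0.182, 0.0067), (0.1346, 0.1819, 0.0067), (0.1348, 0.1818, 0.0067), (0.1349, 0.1817, 0.0067), (0.135, 0.1816, 0.0067)]
```

Request:
{"op": "move_arm", "data": {
  "plan": [
    {"x": 0.135,"y": 0.182,"z": 0,"wx": 0,"wy": 0,"wz": 0},
    {"x": 0.135,"y": 0.182,"z": 0,"wx": 0,"wy": 0,"wz": 0},
    {"x": 0.135,"y": 0.182,"z": 0,"wx": 0,"wy": 0,"wz": 0},
    {"x": 0.135,"y": 0.182,"z": 0,"wx": 0,"wy": 0,"wz": 0},
    {"x": 0.135,"y": 0.182,"z": 0,"wx": 0,"wy": 0,"wz": 0},
    {"x": 0.135,"y": 0.182,"z": 0,"wx": 0,"wy": 0,"wz": 0},
    {"x": 0.135,"y": 0.182,"z": 0,"wx": 0,"wy": 0,"wz": 0},
    {"x": 0.135,"y": 0.182,"z": 0,"wx": 0,"wy": 0,"wz": 0},
    {"x": 0,"y": 0,"z": 0,"wx": 0,"wy": 0,"wz": 0},
    {"x": 0,"y": 0,"z": 0,"wx": 0,"wy": 0,"wz": 0}
  ]
}}

```text
time_s: 32.57
ee_pos: [606.2, -100.6, 131.3]
ee_rot: [-179.9, -0.0, 90.5]
ft_force: [0.3, -0.4, -1.1]
finger_gap: 41.8
gripper_force: 30.0
```

Request:
{"op": "move_arm", "data": {
  "plan": [
    {"x": 0,"y": 0,"z": 0,"wx": 0,"wy": 0,"wz": 0},
    {"x": 0,"y": 0,"z": 0,"wx": 0,"wy": 0,"wz": 0},
    {"x": 0,"y": 0,"z": 0,"wx": 0,"wy": 0,"wz": 0}
  ]
}}

```text
time_s: 32.82
ee_pos: [605.6, -102.9, 133.0]
ee_rot: [-180.0, 0.0, 90.2]
ft_force: [0.2, -0.2, -0.9]
finger_gap: 42.0
gripper_force: 30.0
```

```bash
python3 - <<'E'
from h import *
st(); rows((607.8,-102.2,47,90.3),5)
E
```

```text
32.82 [ 605.6 -102.9  133. ] [-179.96    0.     90.23] q [-18.  31.  32. 101. -20.  54.  23.] gap 42.0 F [ 0.2 -0.2 -0.9]
n 5 wz -8e-05
[(0.0014, 0.0045, 0.1721), (0.0014, 0.0045, 0.1721), (0.0014, 0.0045, 0.1721), (0.0014, 0.0045, 0.1721), (0.0014, 0.0045, 0.1721)]
```

Request:
{"op": "move_arm", "data": {
  "plan": [
    {"x": 0.001,"y": 0.004,"z": 0.2,"wx": 0,"wy": 0,"wz": 0},
    {"x": 0.001,"y": 0.004,"z": 0.2,"wx": 0,"wy": 0,"wz": 0},
    {"x": 0.001,"y": 0.004,"z": 0.2,"wx": 0,"wy": 0,"wz": 0},
    {"x": 0.001,"y": 0.004,"z": 0.16,"wx": 0,"wy": 0,"wz": 0},
    {"x": 0,"y": 0.002,"z": 0.1,"wx": 0,"wy": 0,"wz": 0},
    {"x": 0,"y": 0,"z": 0,"wx": 0,"wy": 0,"wz": 0},
    {"x": 0,"y": 0,"z": 0,"wx": 0,"wy": 0,"wz": 0},
    {"x": 0,"y": 0,"z": 0,"wx": 0,"wy": 0,"wz": 0},
    {"x": 0,"y": 0,"z": 0,"wx": 0,"wy": 0,"wz": 0}
  ]
}}

```text
time_s: 33.57
ee_pos: [609.0, -101.8, 48.5]
ee_rot: [179.9, 0.0, 90.3]
ft_force: [0.6, 0.1, -2.6]
finger_gap: 42.3
gripper_force: 30.0
```

```bash
python3 - <<'E'
from h import *
st()
E
```

```text
33.57 [ 609.  -101.8   48.5] [179.89   0.    90.31] q [-15.  38.  28. 103. -24.  45.  26.] gap 42.3 F [ 0.6  0.1 -2.6]
```

Request:
{"op": "move_arm", "data": {
  "plan": [
    {"x": 0,"y": -0.004,"z": 0.035,"wx": 0,"wy": 0,"wz": 0},
    {"x": 0,"y": -0.004,"z": 0.035,"wx": 0,"wy": 0,"wz": 0},
    {"x": 0,"y": 0,"z": 0.02,"wx": 0,"wy": 0,"wz": 0},
    {"x": 0,"y": 0,"z": 0,"wx": 0,"wy": 0,"wz": 0},
    {"x": 0,"y": 0,"z": 0,"wx": 0,"wy": 0,"wz": 0},
    {"x": 0,"y": 0,"z": 0,"wx": 0,"wy": 0,"wz": 0}
  ]
}}

```text
time_s: 34.07
ee_pos: [607.6, -101.3, 39.1]
ee_rot: [180.0, -0.0, 90.3]
ft_force: [-3.3, 0.2, 8.7]
finger_gap: 42.0
gripper_force: 30.0
```

```bash
python3 - <<'E'
from h import *
st()
E
```

```text
34.07 [ 607.6 -101.3   39.1] [ 1.7997e+02 -4.0000e-02  9.0320e+01] q [-15.  38.  28. 104. -25.  44.  26.] gap 42.0 F [-3.3  0.2  8.7]
```

Request:
{"op": "move_arm", "data": {
  "plan": [
    {"x": 0,"y": 0,"z": 0,"wx": 0,"wy": 0,"wz": 0},
    {"x": 0,"y": 0,"z": 0,"wx": 0,"wy": 0,"wz": 0},
    {"x": 0,"y": 0,"z": 0,"wx": 0,"wy": 0,"wz": 0},
    {"x": 0,"y": 0,"z": 0,"wx": 0,"wy": 0,"wz": 0},
    {"x": 0,"y": 0,"z": -0.1,"wx": 0,"wy": 0,"wz": 0},
    {"x": 0,"y": 0,"z": -0.25,"wx": 0,"wy": 0,"wz": 0},
    {"x": 0,"y": 0,"z": -0.35,"wx": 0,"wy": 0,"wz": 0},
    {"x": 0,"y": 0,"z": -0.35,"wx": 0,"wy": 0,"wz": 0},
    {"x": 0,"y": 0,"z": -0.35,"wx": 0,"wy": 0,"wz": 0},
    {"x": 0,"y": 0,"z": -0.35,"wx": 0,"wy": 0,"wz": 0}
  ],
  "gripper": 0.7
}}

```text
time_s: 34.9
ee_pos: [607.1, -101.7, 215.6]
ee_rot: [180.0, 0.0, 90.3]
ft_force: [1.3, 0.4, 0.4]
finger_gap: 74.7
gripper_force: 0.0
```

Request:
{"op": "move_arm", "data": {
  "plan": [
    {"x": -0.15,"y": 0,"z": -0.1,"wx": 0,"wy": 0,"wz": 0},
    {"x": -0.2,"y": 0,"z": -0.1,"wx": 0,"wy": 0,"wz": 0},
    {"x": -0.2,"y": 0,"z": -0.1,"wx": 0,"wy": 0,"wz": 0},
    {"x": -0.2,"y": 0,"z": 0,"wx": 0,"wy": 0,"wz": 0},
    {"x": -0.05,"y": 0,"z": 0,"wx": 0,"wy": 0,"wz": 0},
    {"x": 0,"y": 0,"z": 0,"wx": 0,"wy": 0,"wz": 0},
    {"x": 0,"y": 0,"z": 0,"wx": 0,"wy": 0,"wz": 0},
    {"x": 0,"y": 0,"z": 0,"wx": 0,"wy": 0,"wz": 0},
    {"x": 0,"y": 0,"z": 0,"wx": 0,"wy": 0,"wz": 0}
  ]
}}

```text
time_s: 35.65
ee_pos: [608.0, -179.8, 242.7]
ee_rot: [-179.9, -0.0, 90.4]
ft_force: [-1.1, 0.4, -0.1]
finger_gap: 75.1
gripper_force: 0.0
```

```bash
python3 - <<'E'
from h import *
import pickle
st(); c=cap('wrist'); pickle.dump(c,open('w9.pkl','wb')); s=cap('scene')
a=cv2.resize(c['pixels'][0:240,130:430,::-1],(800,640))[:, :]
b=cv2.resize(s['pixels'][130:300,120:400,::-1],(560,340),interpolation=cv2.INTER_CUBIC)
a=cv2.resize(c['pixels'][0:240,130:430,::-1],None,fx=2,fy=2,interpolation=cv2.INTER_CUBIC)
cv2.imwrite('pics/w9.png',a); cv2.imwrite('pics/s9.png',b)
E
```

```text
35.65 [ 608.  -179.8  242.7] [-1.7995e+02 -5.0000e-02  9.0430e+01] q [-13.  27.  36.  91. -17.  67.  27.] gap 75.1 F [-1.1  0.4 -0.1]
```

View pics/w9.png

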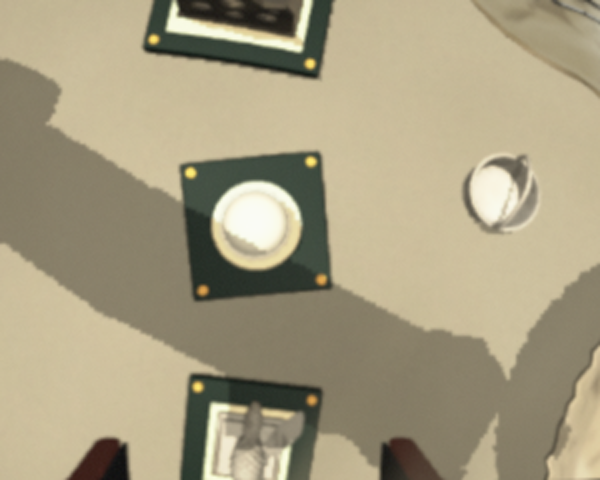

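The jar is centred on the round inlay (256,224), and the bird and rack stand square on theirs. That was my 15th picture, one over the limit of 14, so I'll view no more and hand in.

```bash
python3 -c "
from plant import robot
print(robot.close_job())"
```

```text
the job is handed in; nothing more can be done
None
```

All four pieces are set out on their matching boards and the job is handed in; the spoon, bird and jar were checked by camera, the rack's centring mainly by the arm's readings, and I viewed 15 pictures against the limit of 14.

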